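Turn a slide mailer over in the flip nest

ROBOT

A 6-joint arm with a two-finger parallel gripper is mounted at the origin on a cart in front of the work surface, level with it; the furniture and walls round the work are solid. World frame = base frame: x ahead of the robot, y to its left, z up, the work surface at z = 0. Lengths are in mm, angles in rad, forces in N, time in s.
With the tool pointing down it reaches from about 375 to 900 mm from the base axis. Payload 3.1 kg.
Tool frame: the origin (TCP) lies between the finger pads; the fingertips stand 17 mm ahead of it and the grasp point (between the pads) lies 2 mm behind it (ctrl.tcp_to_tips is the z of the fingertips in the tool frame, in mm); z points along the fingers, x is the direction in which the jaws open and shut, and the axes are right-handed (so a half turn about z gives the same grasp; the last joint's range is limited). The gripper opens to 87 mm and grips with 3 to 60 N. Pads are 19 mm wide; open, the fingers measure 117 mm over their backs; the gripper's body (75 mm by 190 mm) begins 51 mm behind the grasp point.
Start: joints at [-1.308, 0.527, 1.433, -0, 1.181, -0.178], TCP at [266.683, -565.223, 239.548] pointing down, gripper open.
Joint ranges: [-3.08, 3.08], [-0.75, 2.2], [0.22, 2.44], [-1.43, 4.57], [0, 2.65], [-2.85, 2.85]. Speed limits (rad/s): [2.79, 2.79, 3.14, 3.14, 3.14, 3.14].

INTERFACE

Orientations are given as [roll, pitch, yaw] about the fixed x, y, z axes, in that order (R = Rz(yaw) Ry(pitch) Rx(roll)).
In Python, from bench import ctrl gives the robot as it stands.
- The arm moves only by the tool step_arm, never from a script. Its argument "series" is a list that holds one entry, the list of rows, each a list of 5 numbers: the finger opening in m, from 0 to 0.087, then the shift along the tool's x, y, z in m, then the turn about the tool's z in degrees. In form: [[[fingers, x, y, z, twist], ...]]. A call has 1 to 20 rows; each row shifts and turns the pose as measured when the row begins, along the tool's axes as they then stand; what a row does not reach is not made up. A row lasts 1/8 s, in which the tool goes at most 62.5 mm and 10.7 degrees, less where a joint would pass 70% of its speed; a pose out of reach is approached as far as the arm can. A call with a gripper value outside its range is refused whole. The fingers move at their own pace and stop on an object; the grip force is fixed at half the most. Time passes only in rows, so rows that do not move let the fingers close. It gives the time, the measured TCP pose, the force and the opening at its end, in the units of the state.
- ctrl.state(): the state, without advancing time (a new reading comes with each control period).
- ctrl.get_image(name): name is "scene" or "top"; returns the picture (420x560x3 uint8, red, green, blue); there is no depth.
- ctrl.camera_model(name): a dict with "vfov" (degrees; the focal length in pixels is half the picture's height over the tangent of half this angle, whatever the lens; pixels are square), "cx", "cy" (the principal point, pixels), "k1" (the pictures are not rectified: a ray, as slopes to the right and down, at radius r is drawn at 1 + k1 r^2 times it, then the intrinsics apply), "R" (3x3) and "t" (3): a world point X has camera coordinates R X + t. Camera axes: x right, y down, z forward; pixel columns grow to the right and rows downward; lengths in mm; the calibration is good to about 2 mm. A picture is of the moment at which its call begins. camera_model takes no time and is no camera call.
- ctrl.close_job(): hands the job in, once; it reports no verdict.
Trained networks look in the newest picture that a camera, given by its name, has taken for a name from the list of things; names that differ only in an ending like _2 or _b are one class to them, and where a whole thing is asked for, a point or a joint stands for the part that bears it (a point fixed in the world has none). Each returns a list of dicts, best first, with "score" (0 to 1); they miss things now and then, are a little off and sometimes report something else, mostly with a low value. They report only what shows in the picture. A call takes as long as a camera call.
- ctrl.trace(camera, thing): "mask" (420x560 bool, what is visible of it).
- ctrl.place_of(camera, thing): "xyz" ([x, y, z] in mm, in world coordinates, good to about 4 mm: a listed point, or the origin of a listed thing).
The state is a dict: "time": time; "joints": joint angles; "dq": joint speeds; "tau": joint torques, N m; "eef_pos": TCP position; "eef_rot": TCP orientation; "contact_force": force on the tool from outside, world axes, zero at the start; "torque": the same for the moment, N m; "gripper_width": finger opening in mm.
Only numpy, scipy, OpenCV 4.12 (cv2) and the standard library are available. Lean on these libraries where they do the work, as an engineer would, in place of code of your own. Each camera call takes 0.05 s, during which the arm holds its last target.

TASK

Use the hinged flip nest to turn the slide mailer base up: lay the mailer, lid up as it is, in the pocket of the nest's open swinging half (the one with the black side handle), lengthwise along the hinge. Then swing that half over by its handle until it is fully shut on the fixed half, so that the mailer ends upside down in the fixed half, and let go.

Things in the scene. Friction and masses are not known exactly. Their poses are not given: they have to be found in the camera images.
- mailer_center (a point): Centre of the slide mailer: a flat closed plastic box, 34 x 85 mm, 10 mm thick, white lid, blue base, loose, 40 g, lying lid up on the table left of the flip nest. x runs across the 34 mm width (grasp it so), y along the length, z from base to lid. The tall microscope (x beyond 0.45 m, y -0.05 to 0.2 m) stands between it and the arm's start: pass in front of it with the arm drawn in.
- flip_nest: Grey clamshell fixture fixed on the table left of the microscope. Origin on the table under the middle of the hinge; x along the hinge, y to the open swinging half, z up. Hinge axis 34 mm up; no knuckles within x = +-32 mm. Base plate 118 x 146 mm, top 12 mm up. Fixed half's pocket: centre (0, -39 mm), 106 x 58 mm, floor 25 mm, rim 34 mm up; 5 mm walls.
- flip_leaf (a joint): Hinge of the swinging half: 0 open and flat, 3.14 shut upside down on the fixed half (stop); turns about the nest's +x. Stiff (2 N at the handle), stays where left. Its pocket when open: centre (0, +42.5 mm) of the nest's frame, 102 mm along x, 49 along y, floor 22, rim 34 mm up; long walls gapped for fingers, x = +-27 mm. Its contents tip into the fixed half just past upright.
- leaf_grip (a point): Middle of the swinging half's black handle: a round rod 12 mm thick, 36 mm long, sticking out parallel to the hinge, at x = -62 to -98 mm of the nest's frame (this point: -80), 78 mm from the hinge axis, 34 mm up when open or shut. It circles the hinge with the half, and can turn between fingers that pinch it from above along the nest's y.

How it is judged:
By the outcome, as a careful person would: the job done as asked, in the order asked, and still so for the second after the job is handed in, with the robot touching nothing.
It also fails if it takes over 64 s, if anything falls off the work surface, if the arm or the gripper's body presses on something with over 40 N, if the wrist force passes 120 N, or if a joint passes its speed limit or range.

## Working session

There is one attempt and no reset: what is moved stays moved. The work goes in short steps, Python scripts to look and compute and a tool call to move; the robot and the scene stay as the last step left them, time stands still between calls to the robot, and variables do not carry over. Pictures are saved under pics/ and viewed, and the job is handed in when it is done.

Besides the shell and the picture viewer there is one more tool, called after "Emit:" as name([rows], argument=value, ...), one row to a line, values as JSON. step_arm: Moves the arm, as the interface text tells. Its arguments: {"type":"object","properties":{"series":{"type":"array"}},"required":["series"]}

```bash
ls; mkdir -p pics
python3 - <<'E'
from bench import ctrl
import cv2,json
s=ctrl.state();print(s)
for c in("scene","top"):
    im=ctrl.get_image(c);cv2.imwrite(f"pics/{c}0.png",im[:,:,::-1])
    m=ctrl.camera_model(c);print(c,m)
    for n in("mailer_center","flip_nest","leaf_grip"):
        print(n,[(r['score'],r['xyz']) for r in ctrl.place_of(c,n)][:2])
E
```

```text
pics
{'time': 0.0, 'joints': array([-1.30850326e+00,  5.28435446e-01,  1.43389182e+00,  1.41762549e-05,
        1.18138668e+00, -1.78487262e-01]), 'dq': array([-0.00078422,  0.00033088, -0.00054374, -0.00111823,  0.00053003,
        0.00013363]), 'tau': array([-9.62282211e-04, -4.40037167e+01, -1.76593816e+01,  6.31494122e-02,
        5.83423488e-02, -1.69364635e-04]), 'eef_pos': array([ 266.50954269, -564.56966217,  238.59379849]), 'eef_rot': array([-3.14120314e+00,  2.08526890e-03, -1.13002099e+00]), 'contact_force': array([-0.2165178,  0.1955354,  0.3936795]), 'torque': array([ 0.00642008, -0.01054389, -0.01177663]), 'gripper_width': 87.06406286937263}
scene {'vfov': 49.65665527430109, 'cx': 278.5806465425945, 'cy': 209.12732992405193, 'k1': -0.11096595832988944, 'R': array([[-0.7524093 , -0.65868296, -0.00412293],
       [-0.36498665,  0.42211604, -0.82982094],
       [ 0.54832927, -0.62286018, -0.55801453]]), 't': array([682.22382518, 103.72586914, 818.40230857])}
mailer_center [(0.66, [513.6, 465.4, 4.7])]
flip_nest [(0.58, [549.6, 267.1, 0.1])]
leaf_grip [(0.85, [575.3, 376.5, 36.6])]
top {'vfov': 43.287017915118554, 'cx': 284.4321064967201, 'cy': 210.11869996297042, 'k1': -0.046058369928047314, 'R': array([[ 0.01228626, -0.9993769 , -0.03308859],
       [-0.98875771, -0.00721076, -0.14935256],
       [ 0.14902091,  0.03455158, -0.98823021]]), 't': array([384.79610409, 573.35462442, 806.86077318])}
mailer_center [(0.89, [514.4, 462.7, 5.7])]
flip_nest [(0.65, [551.8, 265.3, -0.3])]
leaf_grip [(0.94, [571.0, 378.2, 32.8])]
```

View pics/top0.png

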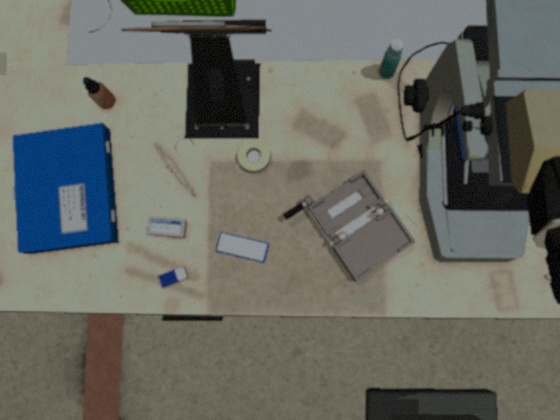

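View pics/scene0.png

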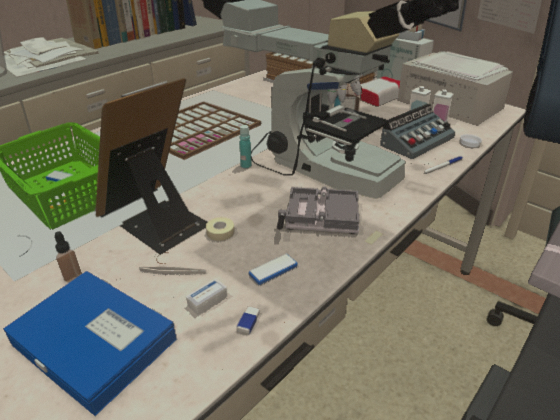

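The top view shows the mailer at (242,247), the nest around (358,226) and the black handle at (295,210). I'll zoom in next.

Run:
```python
import cv2
im=cv2.imread("pics/top0.png")[150:300,200:430]
cv2.imwrite("pics/z0.png",cv2.resize(im,None,fx=3.45,fy=3.45,interpolation=cv2.INTER_CUBIC))
im=cv2.imread("pics/scene0.png")[170:300,230:380]
cv2.imwrite("pics/z1.png",cv2.resize(im,None,fx=4.5,fy=4.5,interpolation=cv2.INTER_CUBIC))
```

```text
(no output)
```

View pics/z0.png

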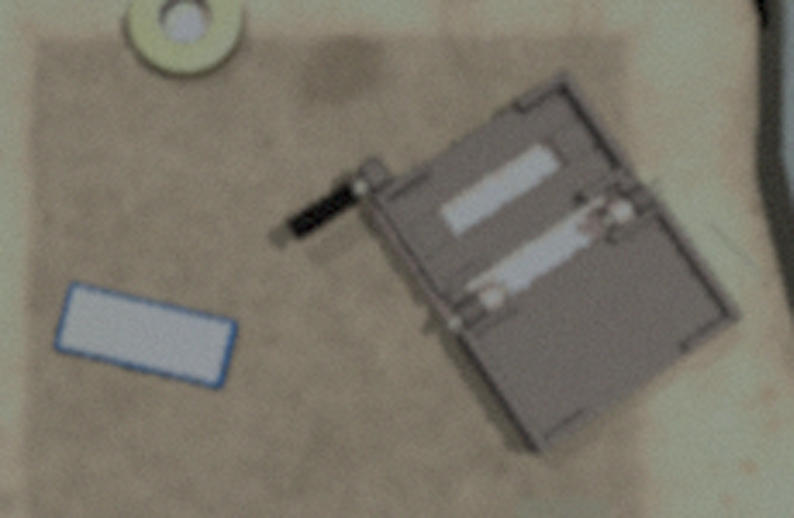

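View pics/z1.png

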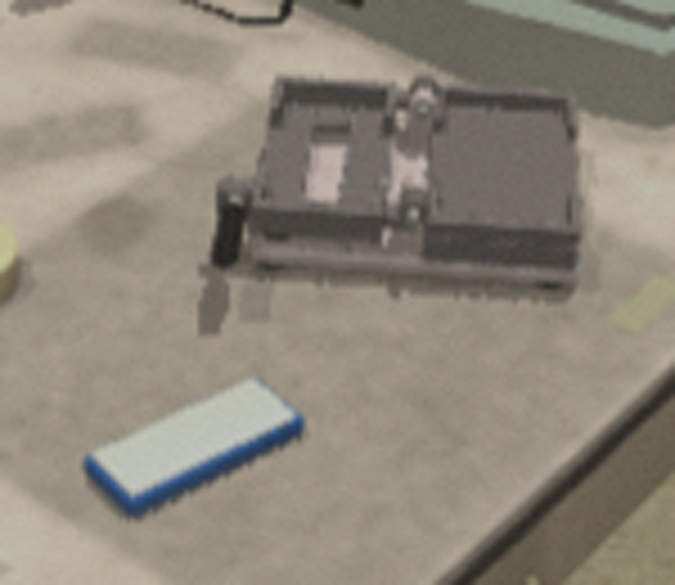

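```bash
cat > h.py <<'E'
import numpy as np,cv2
from bench import ctrl
def proj(c,P):
    m=ctrl.camera_model(c);X=np.atleast_2d(P)@np.array(m['R']).T+m['t']
    s=X[:,:2]/X[:,2:];r2=(s**2).sum(1,keepdims=True);s=s*(1+m['k1']*r2)
    f=210/np.tan(np.radians(m['vfov']/2));return s*f+[m['cx'],m['cy']]
def T(p,L):
    c,s=np.cos(p[2]),np.sin(p[2]);L=np.atleast_2d(L).astype(float)
    return np.c_[p[0]+c*L[:,0]-s*L[:,1],p[1]+s*L[:,0]+c*L[:,1],L[:,2]]
E
python3 - <<'E'
from h import *
from scipy.optimize import least_squares
z0=lambda L:(np.array(L)+.5)/3.45-.5+[200,150]
z1=lambda L:(np.array(L)+.5)/4.5-.5+[230,170]
nl={'top':([[58,-73,34],[-58,-73,34],[-62,78,34],[-98,78,34]],z0([[738,317],[538,447],[352,190],[292,230]])),
 'scene':([[58,-73,34],[-58,-73,34],[-62,78,34],[-98,78,34]],z1([[575,97],[580,234],[234,196],[226,258]]))}
ml={'top':([[17,42.5,10],[17,-42.5,10],[-17,-42.5,10],[-17,42.5,10]],z0([[72,284],[237,320],[220,388],[57,350]])),
 'scene':([[17,42.5,10],[17,-42.5,10],[-17,-42.5,10],[-17,42.5,10]],z1([[89,460],[258,381],[302,420],[135,508]]))}
im={c:cv2.resize(cv2.imread(f"pics/{c}0.png"),None,fx=4,fy=4,interpolation=cv2.INTER_CUBIC) for c in('top','scene')}
def draw(c,P,col):
    q=((proj(c,P)+.5)*4).astype(int);cv2.polylines(im[c],[q.reshape(-1,1,2)],True,col,1)
for nm,d,g in(('nest',nl,[551,266,-1.05]),('mailer',ml,[514,464,-.22])):
    for cs in(['top'],['scene'],['top','scene']):
        f=lambda p:np.concatenate([(proj(c,T(p,d[c][0]))-d[c][1]).ravel() for c in cs])
        r=least_squares(f,g);print(nm,cs,r.x.round(3),np.abs(r.fun).round(1).max())
    for c in im:
        if nm=='nest':
            for R in([[-59,-73,12],[59,-73,12],[59,73,12],[-59,73,12]],[[-53,-68,34],[53,-68,34],[53,-10,34],[-53,-10,34]],[[-51,18,34],[51,18,34],[51,67,34],[-51,67,34]],[[-62,72,34],[-98,72,34],[-98,84,34],[-62,84,34]],[[-58,-73,34],[58,-73,34],[58,-5,34],[-58,-5,34]]):
                draw(c,T(r.x,R),(0,255,0))
        else: draw(c,T(r.x,[[17,42.5,10],[17,-42.5,10],[-17,-42.5,10],[-17,42.5,10]]),(0,0,255))
cv2.imwrite("pics/o0.png",im['top'][640:1160,800:1600]);cv2.imwrite("pics/o1.png",im['scene'][700:1200,900:1560])
E
```

```text
nest ['top'] [551.302 267.57   -0.983] 1.1
nest ['scene'] [553.343 263.484  -1.001] 2.4
nest ['top', 'scene'] [551.629 266.79   -0.988] 3.8
mailer ['top'] [ 5.12539e+02  4.62354e+02 -2.11000e-01] 0.9
mailer ['scene'] [ 5.12848e+02  4.63343e+02 -2.06000e-01] 1.5
mailer ['top', 'scene'] [ 5.12753e+02  4.62753e+02 -2.09000e-01] 1.7
```

View pics/o0.png

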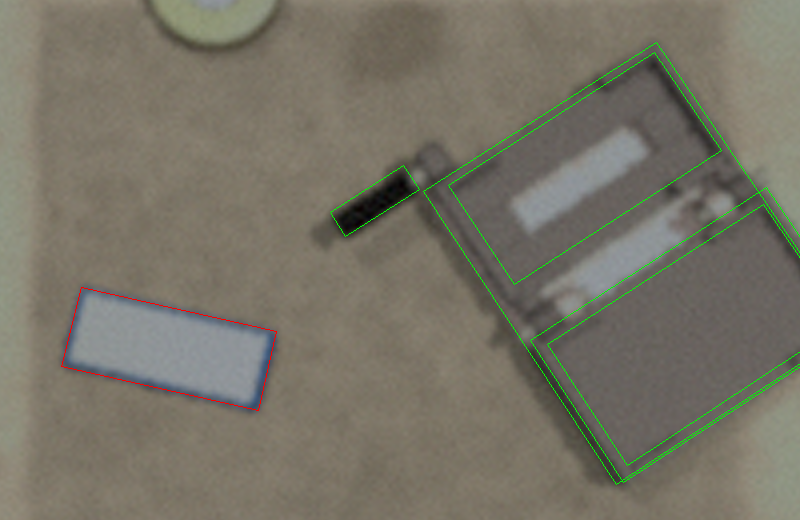

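View pics/o1.png

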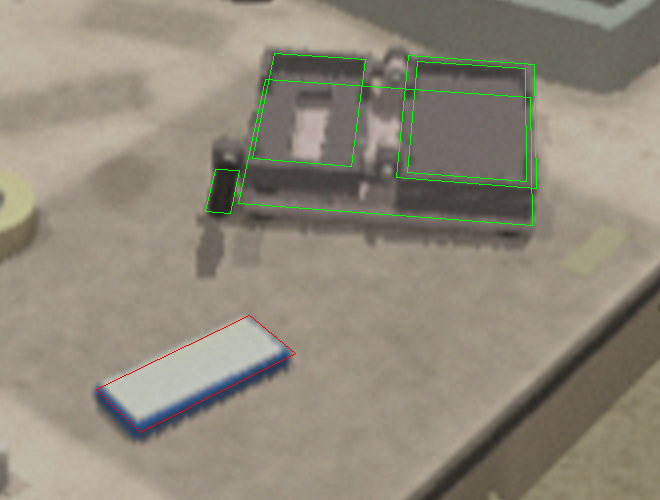

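The fit agrees across both cameras to about 2–4 mm, against 7.5 mm of pocket clearance. First I'll draw the arm in.

```bash
cat >> h.py <<'E'
def st():
    s=ctrl.state();r=s['eef_rot'];print('t %.2f'%s['time'],s['eef_pos'].round(1),r.round(4),'F',s['contact_force'].round(1),'w %.1f'%s['gripper_width'],'q',s['joints'].round(2));return s
def plan(wps,step=45,g=.087,start=None):
    """wps: [x,y,z,yaw]; print rows following straight lines, ideal tracking"""
    if start is None:
        s=st();p=np.array(s['eef_pos']);y=s['eef_rot'][2]
    else: p=np.array(start[:3]);y=start[3]
    rows=[]
    for w in wps:
        d=np.array(w[:3])-p;dy=(w[3]-y+np.pi)%(2*np.pi)-np.pi
        n=int(max(np.ceil(np.linalg.norm(d)/step),np.ceil(abs(np.degrees(dy))/8),1))
        for i in range(n):
            v=d/n;yy=y+dy*i/n;c,s_=np.cos(yy),np.sin(yy)
            rows.append([g,round((c*v[0]+s_*v[1])/1000,4),round((s_*v[0]-c*v[1])/1000,4),round(-v[2]/1000,4),round(-np.degrees(dy)/n,2)])
        p=np.array(w[:3]);y=w[3]
    print(len(rows));print(str(rows).replace(' ',''))
E
python3 - <<'E'
from h import *
plan([[170,-370,239,-1.13]])
E
```

```text
t 0.40 [ 266.7 -565.1  239.4] [-3.1415e+00  4.0000e-04 -1.1300e+00] F [-0.3  0.1  0.7] w 86.9 q [-1.31  0.53  1.43  0.    1.18 -0.18]
5
[[0.087,np.float64(-0.0435),np.float64(0.0008),np.float64(0.0001),np.float64(-0.0)],[0.087,np.float64(-0.0435),np.float64(0.0008),np.float64(0.0001),np.float64(-0.0)],[0.087,np.float64(-0.0435),np.float64(0.0008),np.float64(0.0001),np.float64(-0.0)],[0.087,np.float64(-0.0435),np.float64(0.0008),np.float64(0.0001),np.float64(-0.0)],[0.087,np.float64(-0.0435),np.float64(0.0008),np.float64(0.0001),np.float64(-0.0)]]
```

Emit:
step_arm([
  [[0.05,-0.044,0.001,0,0],[0.05,-0.044,0.001,0,0],[0.05,-0.044,0.001,0,0],[0.05,-0.044,0.001,0,0],[0.05,-0.044,0.001,0,0]],
])

```text
time: 1.02
eef_pos: [166.6, -366.6, 238.8]
eef_rot: [3.14, -0.005, -1.129]
contact_force: [-0.7, 1.4, 0.2]
gripper_width: 51.5
```

```bash
sed -i 's/round(\(.*\),4),round(\(.*\),4),round(-v/round(\1,4),round(\2,4),round(-v/; s/print(str(rows).replace/rows=[[float(a) for a in r] for r in rows];print(str(rows).replace/' h.py
python3 - <<'E'
from h import *
st()
for c in("scene","top"):
    cv2.imwrite(f"pics/{c}1.png",ctrl.get_image(c)[:,:,::-1])
R=400
W=[]
for a in np.radians([-45,-30,-15,0,15,30,42]):
    W.append([R*np.cos(a),R*np.sin(a),239,-1.13+(.92*max(0,a)/np.radians(42))])
plan(W,g=.05)
E
```

```text
t 1.02 [ 166.6 -366.6  238.8] [ 3.14   -0.0053 -1.1289] F [-0.7  1.4  0.2] w 51.5 q [-1.42  0.23  1.96  0.    0.95 -0.29]
t 1.12 [ 165.8 -361.6  238. ] [-3.1410e+00  2.3000e-03 -1.1295e+00] F [ 0.5 -0.4 -0. ] w 50.5 q [-1.42  0.22  1.97 -0.    0.95 -0.29]
21
[[0.05,-0.0053,-0.0349,-0.0002,0.01],[0.05,-0.0053,-0.0349,-0.0002,0.01],[0.05,-0.0053,-0.0349,-0.0002,0.01],[0.05,-0.0053,-0.0349,-0.0002,0.01],[0.05,-0.0159,-0.0309,-0.0,-0.0],[0.05,-0.0159,-0.0309,-0.0,-0.0],[0.05,-0.0159,-0.0309,-0.0,-0.0],[0.05,-0.0234,-0.0258,-0.0,-0.0],[0.05,-0.0234,-0.0258,-0.0,-0.0],[0.05,-0.0234,-0.0258,-0.0,-0.0],[0.05,-0.0293,-0.0188,-0.0,-0.0],[0.05,-0.0293,-0.0188,-0.0,-0.0],[0.05,-0.0293,-0.0188,-0.0,-0.0],[0.05,-0.0331,-0.0106,-0.0,-6.28],[0.05,-0.0318,-0.0142,-0.0,-6.28],[0.05,-0.0301,-0.0176,-0.0,-6.28],[0.05,-0.0324,-0.0128,-0.0,-6.28],[0.05,-0.0308,-0.0163,-0.0,-6.28],[0.05,-0.0288,-0.0195,-0.0,-6.28],[0.05,-0.0373,-0.0189,-0.0,-7.53],[0.05,-0.0345,-0.0236,-0.0,-7.53]]
```

View pics/top1.png

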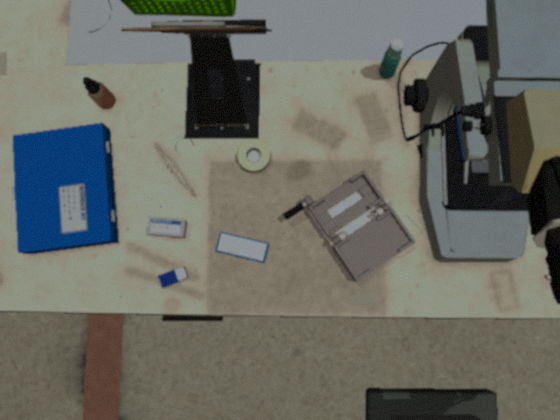

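View pics/scene1.png

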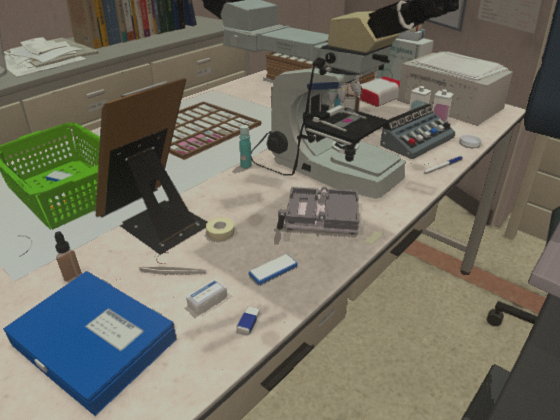

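The pictures are unchanged, with the gripper out of both views. I'll pass in front of the microscope at r≈390 with the jaws roughly tangential.

Run:
```python
from h import *
R=390
W=[]
for a,y in((-45,-1.3),(-25,-1.5),(-5,-1.5),(10,-1.4),(22,-1.2),(33,-1.0)):
    a=np.radians(a)
    W.append([R*np.cos(a),R*np.sin(a),239,y])
plan(W,g=.05,step=42)
```

```text
t 1.12 [ 165.8 -361.6  238. ] [-3.1410e+00  2.3000e-03 -1.1295e+00] F [ 0.5 -0.4 -0. ] w 50.5 q [-1.42  0.22  1.97 -0.    0.95 -0.29]
19
[[0.05,-0.0077,-0.034,-0.0002,2.44],[0.05,-0.0091,-0.0337,-0.0002,2.44],[0.05,-0.0105,-0.0332,-0.0002,2.44],[0.05,-0.0119,-0.0328,-0.0002,2.44],[0.05,-0.0215,-0.0261,-0.0,2.86],[0.05,-0.0228,-0.025,-0.0,2.86],[0.05,-0.024,-0.0239,-0.0,2.86],[0.05,-0.0252,-0.0226,-0.0,2.86],[0.05,-0.032,-0.0111,-0.0,-0.0],[0.05,-0.032,-0.0111,-0.0,-0.0],[0.05,-0.032,-0.0111,-0.0,-0.0],[0.05,-0.032,-0.0111,-0.0,-0.0],[0.05,-0.0339,-0.0009,-0.0,-1.91],[0.05,-0.0339,-0.0021,-0.0,-1.91],[0.05,-0.0338,-0.0032,-0.0,-1.91],[0.05,-0.0405,0.0044,-0.0,-5.73],[0.05,-0.0408,0.0003,-0.0,-5.73],[0.05,-0.0372,0.0041,-0.0,-5.73],[0.05,-0.0374,0.0003,-0.0,-5.73]]
```

Only as far as before the microscope first, to check how well the rows track.

Emit:
step_arm([
  [[0.05,-0.0077,-0.034,0,2.4],[0.05,-0.009,-0.0337,0,2.4],[0.05,-0.0105,-0.0332,0,2.4],[0.05,-0.012,-0.0328,0,2.4],[0.05,-0.0215,-0.0261,0,2.9],[0.05,-0.0228,-0.025,0,2.9],[0.05,-0.024,-0.024,0,2.9],[0.05,-0.025,-0.0226,0,2.9]],
])

```text
time: 2.12
eef_pos: [365.1, -170.3, 240.8]
eef_rot: [-3.133, -0.014, -1.52]
contact_force: [0.3, -0.5, 0.2]
gripper_width: 50.1
```

Run:
```python
from h import *
R=392
W=[]
for a,y in((-5,-1.5),(10,-1.4),(22,-1.2),(33,-1.0)):
    a=np.radians(a)
    W.append([R*np.cos(a),R*np.sin(a),239,y])
plan(W,g=.05,step=42)
```

```text
t 2.12 [ 365.1 -170.3  240.8] [-3.1334 -0.0136 -1.5198] F [ 0.3 -0.5  0.2] w 50.1 q [-0.71  0.22  1.96 -0.01  0.94  0.81]
11
[[0.05,-0.0337,-0.0081,0.0005,-0.28],[0.05,-0.0336,-0.0082,0.0005,-0.28],[0.05,-0.0336,-0.0084,0.0005,-0.28],[0.05,-0.0335,-0.0086,0.0005,-0.28],[0.05,-0.0341,-0.0009,-0.0,-1.91],[0.05,-0.034,-0.0021,-0.0,-1.91],[0.05,-0.034,-0.0032,-0.0,-1.91],[0.05,-0.0407,0.0044,-0.0,-5.73],[0.05,-0.041,0.0003,-0.0,-5.73],[0.05,-0.0373,0.0041,-0.0,-5.73],[0.05,-0.0376,0.0003,-0.0,-5.73]]
```

Emit:
step_arm([
  [[0.05,-0.0337,-0.008,0,0],[0.05,-0.0336,-0.008,0,0],[0.05,-0.0336,-0.0084,0,0],[0.05,-0.0335,-0.0086,0,0],[0.05,-0.034,-0.001,0,-1.9],[0.05,-0.034,-0.002,0,-1.9],[0.05,-0.034,-0.003,0,-1.9],[0.05,-0.04,0.004,0,-5.7],[0.05,-0.04,0,0,-5.7],[0.05,-0.037,0.004,0,-5.7],[0.05,-0.037,0,0,-5.7]],
])

```text
time: 3.5
eef_pos: [350.6, 222.7, 237.5]
eef_rot: [-3.122, -0.031, -1.008]
contact_force: [0.1, 1.1, -0.3]
gripper_width: 50.2
```

Run:
```python
from h import *
st()
for c in("scene","top"):
    cv2.imwrite(f"pics/{c}2.png",ctrl.get_image(c)[:,:,::-1])
plan([[300,335,239,-.6],[505,463,200,-.209]],g=.07)
```

```text
t 3.50 [350.6 222.7 237.5] [-3.1223 -0.0313 -1.0083] F [ 0.1  1.1 -0.3] w 50.2 q [ 0.31  0.24  1.94 -0.03  0.93  1.34]
t 3.60 [349.2 223.6 237.3] [-3.1232 -0.0301 -1.0064] F [ 0.6 -0.2 -0.6] w 50.2 q [ 0.32  0.24  1.95 -0.03  0.93  1.34]
9
[[0.07,-0.0401,-0.006,-0.0006,-7.76],[0.07,-0.039,-0.0114,-0.0006,-7.76],[0.07,-0.0371,-0.0165,-0.0006,-7.76],[0.07,0.0162,-0.0369,0.0065,-3.73],[0.07,0.0185,-0.0358,0.0065,-3.73],[0.07,0.0208,-0.0345,0.0065,-3.73],[0.07,0.023,-0.0331,0.0065,-3.73],[0.07,0.0251,-0.0315,0.0065,-3.73],[0.07,0.0271,-0.0298,0.0065,-3.73]]
```

View pics/top2.png

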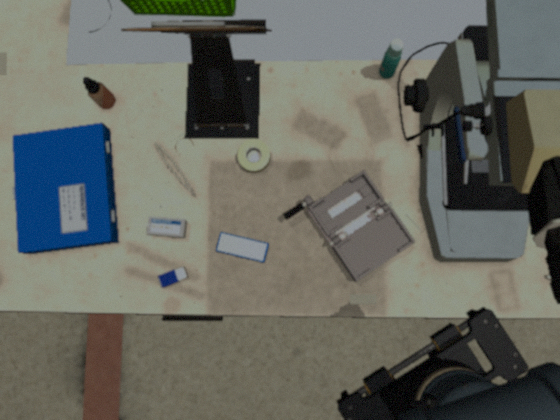

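View pics/scene2.png

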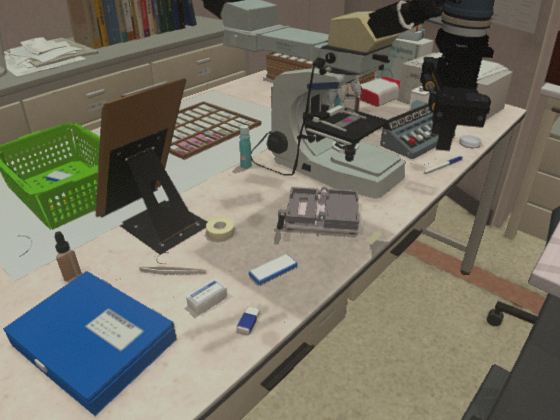

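The top view shows the gripper body, wide along the jaws, at (345–520, 315–415). It is clear of the microscope base, so I'll go on to above the mailer.

Emit:
step_arm([
  [[0.07,-0.038,-0.006,0,-7.8],[0.07,-0.038,-0.011,0,-7.8],[0.07,-0.037,-0.0165,0,-7.8],[0.07,0.016,-0.037,0.0065,-3.7],[0.07,0.0185,-0.036,0.0065,-3.7],[0.07,0.021,-0.0345,0.0065,-3.7],[0.07,0.023,-0.033,0.0065,-3.7],[0.07,0.025,-0.0315,0.0065,-3.7],[0.07,0.027,-0.03,0.0065,-3.7],[0.07,0,0,0,0]],
])

```text
time: 4.85
eef_pos: [523.3, 468.2, 200.5]
eef_rot: [3.137, -0.046, -0.197]
contact_force: [-0.7, -0.9, 0.1]
gripper_width: 70.3
```

Run:
```python
from h import *
plan([[512.7,462.7,90,-.209]],g=.07,step=30)
```

```text
t 4.85 [523.3 468.2 200.5] [ 3.1374 -0.0457 -0.1969] F [-0.7 -0.9  0.1] w 70.3 q [ 0.59  0.66  1.28 -0.04  1.17  0.8 ]
4
[[0.07,-0.0023,0.0019,0.0276,0.17],[0.07,-0.0023,0.0019,0.0276,0.17],[0.07,-0.0023,0.0019,0.0276,0.17],[0.07,-0.0023,0.0019,0.0276,0.17]]
```

```bash
cat > e.py <<'E'
s=open('h.py').read()
a=s.index("            v=d/n");b=s.index("        p=np.array(w[:3]);y=w[3]")
s=s[:a]+"""            v=d/n;yy=y+dy*i/n;t=(TL if TL is not None else [np.pi,0])
            M=Rotation.from_euler('xyz',[t[0],t[1],yy]).as_matrix() if i>=0 else None
            l=M.T@v/1000
            rows.append([g]+[round(float(a),4) for a in l]+[round(-np.degrees(dy)/n,2)])
"""+s[b:]
s=s.replace("import numpy as np,cv2","import numpy as np,cv2\nfrom scipy.spatial.transform import Rotation").replace("    rows=[]\n","    rows=[];TL=s['eef_rot'][:2] if start is None else None\n")
open('h.py','w').write(s)
E
python3 e.py
python3 - <<'E'
from h import *
plan([[512.7,462.7,90,-.209]],g=.07,step=25)
E
```

```text
t 4.85 [523.3 468.2 200.5] [ 3.1374 -0.0457 -0.1969] F [-0.7 -0.9  0.1] w 70.3 q [ 0.59  0.66  1.28 -0.04  1.17  0.8 ]
5
[[0.07,-0.0029,0.0014,0.022,0.14],[0.07,-0.0029,0.0014,0.022,0.14],[0.07,-0.0029,0.0014,0.022,0.14],[0.07,-0.0029,0.0014,0.022,0.14],[0.07,-0.0029,0.0014,0.022,0.14]]
```

Emit:
step_arm([
  [[0.07,-0.003,0.0014,0.022,0.1],[0.07,-0.003,0.0014,0.022,0.1],[0.07,-0.003,0.0014,0.022,0.1],[0.07,-0.003,0.0014,0.022,0.2],[0.07,-0.003,0.0014,0.022,0.2],[0.07,0,0,0,0]],
])

```text
time: 5.6
eef_pos: [513.5, 457.5, 87.6]
eef_rot: [3.136, -0.045, -0.219]
contact_force: [-0.2, -0.0, 0.3]
gripper_width: 69.9
```

Run:
```python
from h import *
s=st()
for c in("scene","top"):
    im=ctrl.get_image(c)[:,:,::-1]
    x0,y0=(200,120) if c=='top' else (200,150)
    cv2.imwrite(f"pics/{c}3.png",cv2.resize(im[y0:y0+180,x0:x0+240],None,fx=3.3,fy=3.3))
M=Rotation.from_euler('xyz',s['eef_rot']).as_matrix();print(M[:,2].round(4))
plan([[512.7,462.7,45,-.209],[512.7,462.7,20,-.209]],g=.07,step=25)
```

```text
t 5.60 [513.5 457.5  87.6] [ 3.1357 -0.0454 -0.2195] F [-0.2 -0.   0.3] w 69.9 q [ 0.58  0.78  1.39 -0.05  0.94  0.83]
[ 0.043  -0.0156 -0.999 ]
t 5.70 [515.4 459.   90. ] [ 3.1399 -0.0494 -0.2192] F [0.9 0.5 0.2] w 69.9 q [ 0.58  0.78  1.39 -0.05  0.94  0.83]
3
[[0.07,-0.0028,-0.0016,0.0224,-0.29],[0.07,-0.0028,-0.0016,0.0224,-0.29],[0.07,-0.0012,-0.0,0.025,-0.0]]
```

View pics/top3.png

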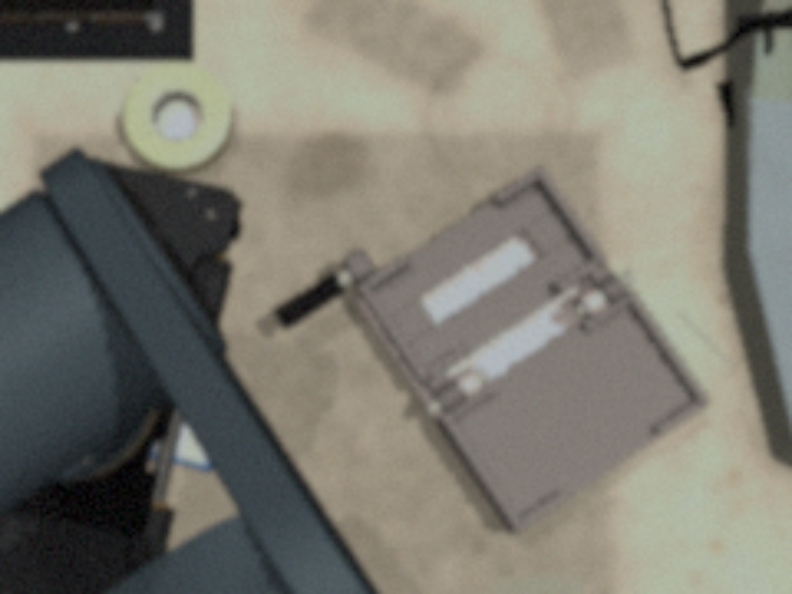

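View pics/scene3.png

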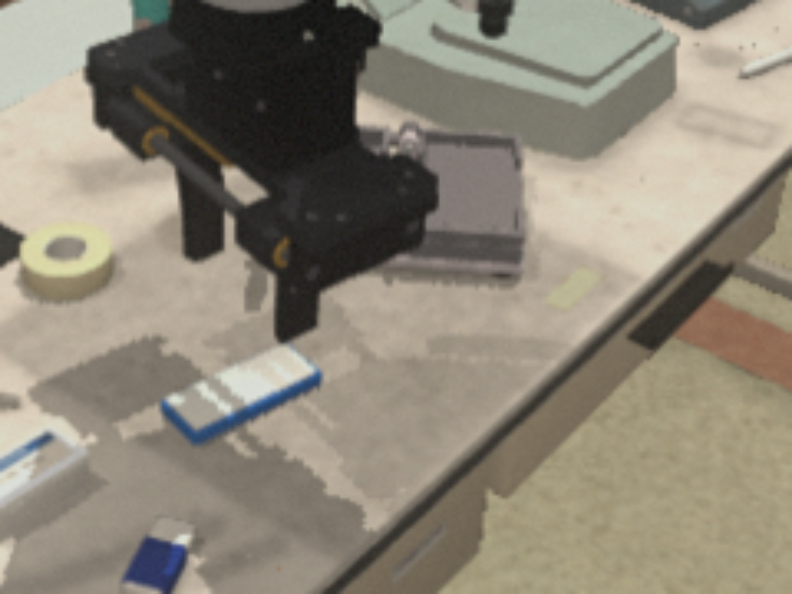

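The top view has the arm over the mailer. The scene view shows the jaws straddling the mailer's width at about (250,390). The tool has drifted about 2.7° off vertical, so I'll check whether sensor noise explains it.

Run:
```python
from h import *
a=[]
for i in range(6):
    ctrl.get_image('scene');s=ctrl.state();a.append(np.r_[s['eef_pos'],s['eef_rot'],s['time']])
print(np.array(a).round(4))
```

```text
[[ 5.157979e+02  4.594257e+02  9.059140e+01  3.141000e+00 -5.040000e-02
  -2.190000e-01  5.750000e+00]
 [ 5.159603e+02  4.596669e+02  9.092340e+01 -3.141600e+00 -5.090000e-02
  -2.190000e-01  5.800000e+00]
 [ 5.159489e+02  4.598018e+02  9.102020e+01 -3.141400e+00 -5.110000e-02
  -2.188000e-01  5.850000e+00]
 [ 5.158071e+02  4.597915e+02  9.089080e+01  3.141600e+00 -5.090000e-02
  -2.186000e-01  5.900000e+00]
 [ 5.156234e+02  4.597566e+02  9.068260e+01  3.141300e+00 -5.060000e-02
  -2.185000e-01  5.950000e+00]
 [ 5.154687e+02  4.597050e+02  9.048820e+01  3.141000e+00 -5.030000e-02
  -2.184000e-01  6.000000e+00]]
```

Emit:
step_arm([
  [[0.05,0,0,0,0]],
])

```text
time: 6.12
eef_pos: [515.6, 459.8, 90.9]
eef_rot: [3.141, -0.051, -0.218]
contact_force: [1.0, 0.9, 0.0]
gripper_width: 65.6
```

Run:
```python
from h import *
a=[]
for i in range(5):
    ctrl.get_image('scene');s=ctrl.state();a.append(np.r_[s['eef_pos'],s['eef_rot'],s['time']])
print(np.array(a).round(4))
```

```text
[[ 5.156662e+02  4.599182e+02  9.099280e+01 -3.141600e+00 -5.100000e-02
  -2.184000e-01  6.175000e+00]
 [ 5.156165e+02  4.598726e+02  9.088710e+01  3.141500e+00 -5.080000e-02
  -2.184000e-01  6.225000e+00]
 [ 5.155510e+02  4.598240e+02  9.072170e+01  3.141300e+00 -5.060000e-02
  -2.184000e-01  6.275000e+00]
 [ 5.155063e+02  4.597216e+02  9.060170e+01  3.141100e+00 -5.040000e-02
  -2.184000e-01  6.325000e+00]
 [ 5.154396e+02  4.597176e+02  9.052800e+01  3.141000e+00 -5.030000e-02
  -2.184000e-01  6.375000e+00]]
```

The drift comes from dynamics, with rows starting mid-swing. 2.9° is tolerable here, so I'll descend now.

Run:
```python
from h import *
plan([[512.5,462.7,30,-.209]],g=.05,step=32)
```

```text
t 6.38 [515.4 459.7  90.5] [ 3.141  -0.0503 -0.2184] F [ 0.1 -0.4  0.3] w 51.7 q [ 0.58  0.78  1.39 -0.05  0.94  0.83]
2
[[0.05,-0.0033,-0.0012,0.0301,-0.27],[0.05,-0.0033,-0.0012,0.0301,-0.27]]
```

Emit:
step_arm([
  [[0.05,-0.0033,-0.0012,0.03,-0.3],[0.05,-0.0033,-0.0012,0.027,-0.3],[0.05,0,0,0,0],[0.05,0,0,0,0],[0.05,0,0,0,0]],
])

```text
time: 7.0
eef_pos: [514.1, 464.0, 34.6]
eef_rot: [-3.139, -0.054, -0.208]
contact_force: [-0.6, 0.1, 0.5]
gripper_width: 50.4
```

Run:
```python
from h import *
im=ctrl.get_image('scene')[:,:,::-1]
cv2.imwrite("pics/s4.png",cv2.resize(im[180:330,200:360],None,fx=4,fy=4))
plan([[512.5,462.7,20.5,-.209]],g=.05,step=12)
```

```text
t 7.05 [514.4 464.2  34.9] [-3.1388 -0.0543 -0.2079] F [-0.1 -0.6  0.3] w 49.8 q [ 0.59  0.86  1.4  -0.05  0.84  0.83]
2
[[0.05,-0.0012,0.0009,0.0071,0.03],[0.05,-0.0012,0.0009,0.0071,0.03]]
```

View pics/s4.png

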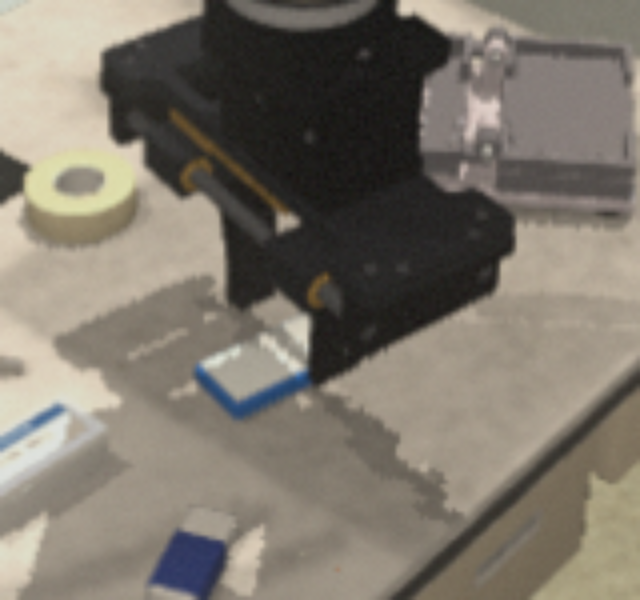

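The jaws straddle the mailer's width at about (255,370). Lowering the last 14 mm and gripping.

Emit:
step_arm([
  [[0.05,-0.001,0.001,0.007,0],[0.05,-0.001,0.001,0.006,0],[0.05,0,0,0,0],[0.02,0,0,0,0],[0.02,0,0,0,0],[0.02,0,0,0,0],[0.02,0,0,0,0],[0.02,0,0,0,0]],
])

```text
time: 8.05
eef_pos: [513.3, 462.8, 22.4]
eef_rot: [-3.137, -0.056, -0.208]
contact_force: [0.4, 1.0, -0.9]
gripper_width: 33.4
```

Run:
```python
from h import *
im=ctrl.get_image('scene')[:,:,::-1]
cv2.imwrite("pics/s5.png",cv2.resize(im[180:330,200:360],None,fx=4,fy=4))
st()
```

```text
t 8.10 [513.3 462.8  22.4] [-3.1372 -0.0559 -0.2082] F [-0.   0.8 -0.2] w 33.5 q [ 0.59  0.87  1.41 -0.05  0.82  0.83]
```

View pics/s5.png

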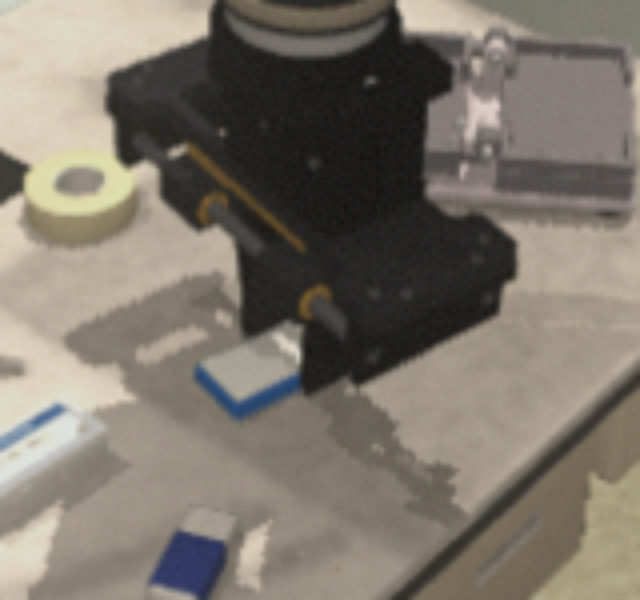

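Gripped at 33.5 mm opening. Lifting.

Emit:
step_arm([
  [[0.02,0,0,-0.015,0],[0.02,0,0,-0.025,0],[0.02,0,0,-0.03,0],[0.02,0,0,-0.02,0],[0.02,0,0,0,0],[0.02,0,0,0,0]],
])

```text
time: 8.85
eef_pos: [508.0, 463.5, 117.7]
eef_rot: [-3.136, -0.056, -0.208]
contact_force: [-0.0, -0.5, -0.5]
gripper_width: 33.2
```

Run:
```python
from h import *
im=ctrl.get_image('scene')[:,:,::-1]
cv2.imwrite("pics/s6.png",cv2.resize(im[150:330,200:400],None,fx=3.3,fy=3.3))
n=[552,266.5,-.988]
print(T(n,[[0,42.5,0],[-80,78,0],[-80,-78,0]]))
t=T(n,[0,42.5,0])[0]
plan([[t[0]-8,t[1]+2,115,.583]],g=.02,step=30)
```

```text
[[587.48439442 289.8903346    0.        ]
 [573.09543523 376.2222977    0.        ]
 [442.84683453 290.36601071   0.        ]]
t 8.90 [508.2 463.6 117.6] [-3.1363 -0.0566 -0.2082] F [-0.7 -0.3 -0.8] w 33.5 q [ 0.59  0.74  1.39 -0.04  0.97  0.83]
7
[[0.02,0.015,0.0219,0.0011,-6.48],[0.02,0.0124,0.0235,0.001,-6.48],[0.02,0.0097,0.0247,0.0008,-6.48],[0.02,0.0069,0.0257,0.0006,-6.48],[0.02,0.0039,0.0263,0.0005,-6.48],[0.02,0.001,0.0265,0.0003,-6.48],[0.02,-0.002,0.0265,0.0001,-6.48]]
```

View pics/s6.png

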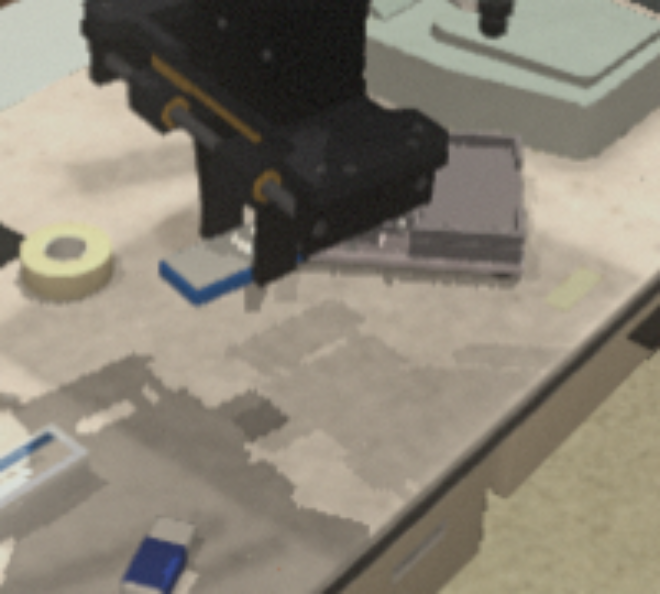

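Mailer held level. Carrying it part way, then looking for arm clearance from the microscope.

Emit:
step_arm([
  [[0.02,0.015,0.022,0,-6.5],[0.02,0.0124,0.0235,0,-6.5],[0.02,0.0097,0.0247,0,-6.5],[0.02,0.007,0.0257,0,-6.5],[0.02,0,0,0,0]],
])

```text
time: 9.52
eef_pos: [547.2, 361.8, 113.5]
eef_rot: [3.119, -0.042, 0.262]
contact_force: [-0.4, -0.6, -1.1]
gripper_width: 33.1
```

Run:
```python
from h import *
cv2.imwrite("pics/s7.png",ctrl.get_image('scene')[:,:,::-1])
cv2.imwrite("pics/t7.png",ctrl.get_image('top')[:,:,::-1])
plan([[583.5,290,115,.583]],g=.02,step=40)
```

```text
t 9.62 [546.4 363.6 113.7] [ 3.1193 -0.042   0.2628] F [ 0.3  0.1 -0.6] w 32.8 q [ 0.43  0.71  1.48 -0.04  0.92  0.19]
3
[[0.02,0.0056,0.0269,0.0004,-6.12],[0.02,0.0027,0.0273,0.0003,-6.12],[0.02,-0.0002,0.0275,0.0002,-6.12]]
```

View pics/s7.png

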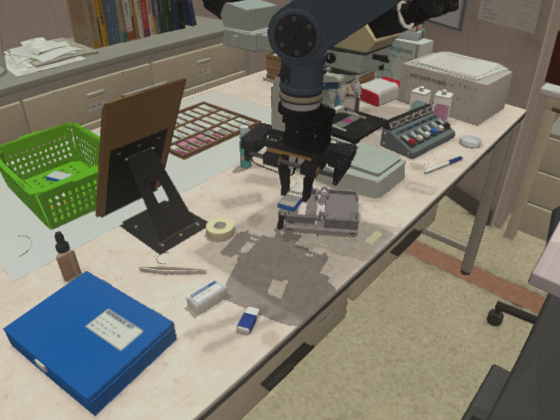

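View pics/t7.png

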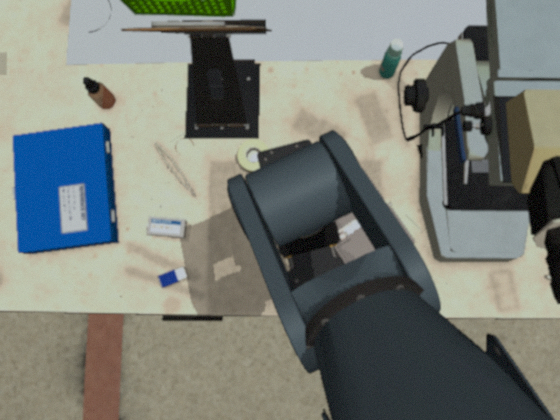

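The scene view shows the mailer held at (290,203) over the handle end of the nest. The top view shows the wrist fork, high up, clear to the left of the microscope (fork edge about 432 px). Continuing to above the leaf pocket.

Emit:
step_arm([
  [[0.02,0.0056,0.027,0,-6.1],[0.02,0.003,0.027,0,-6.1],[0.02,0,0.027,0,-6.1],[0.02,0,0,0,0],[0.02,0,0,0,0]],
])

```text
time: 10.25
eef_pos: [581.2, 296.1, 114.1]
eef_rot: [3.11, -0.031, 0.593]
contact_force: [-0.2, -0.1, 0.0]
gripper_width: 33.5
```

Run:
```python
from h import *
for i in range(2): im=ctrl.get_image('scene')[:,:,::-1]
cv2.imwrite("pics/s8.png",cv2.resize(im[100:260,210:410],None,fx=3.6,fy=3.6))
cv2.imwrite("pics/t8.png",ctrl.get_image('top')[:,:,::-1])
s=st();M=Rotation.from_euler('xyz',s['eef_rot']).as_matrix();print(M.round(3))
plan([[586,290,80,.583]],g=.02,step=40)
```

```text
t 10.40 [581.3 296.  114.2] [ 3.1098 -0.0311  0.5943] F [-0.  -0.4 -1.5] w 33.2 q [ 0.31  0.7   1.49 -0.03  0.91 -0.27]
[[ 0.828  0.559  0.044]
 [ 0.56  -0.829 -0.009]
 [ 0.031  0.032 -0.999]]
t 10.40 [581.3 296.  114.2] [ 3.1098 -0.0311  0.5943] F [-0.  -0.4 -1.5] w 33.2 q [ 0.31  0.7   1.49 -0.03  0.91 -0.27]
1
[[0.02,-0.0005,0.0066,0.0344,0.65]]
```

View pics/s8.png

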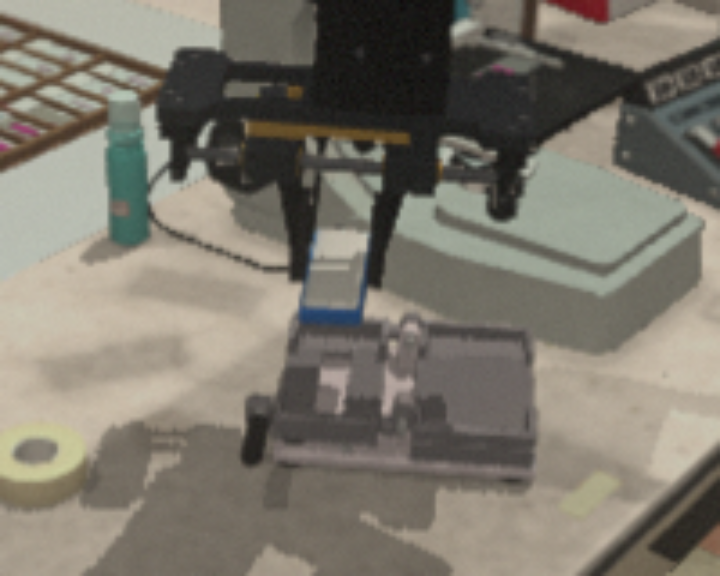

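View pics/t8.png

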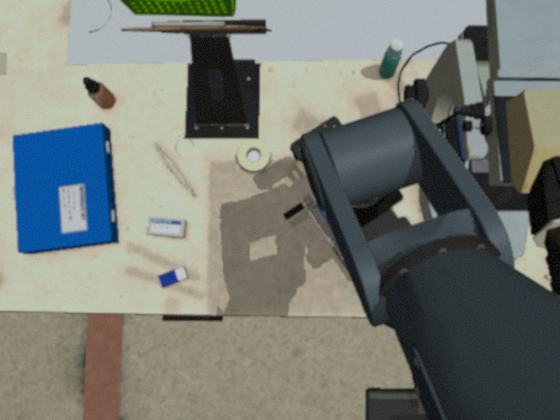

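The scene view shows the mailer aligned along the hinge, above the leaf pocket. Lowering.

Emit:
step_arm([
  [[0.02,0,0.0075,0.02,0.6],[0.02,0,0,0.015,0],[0.02,0,0,0,0],[0.02,0,0,0,0]],
])

```text
time: 10.9
eef_pos: [586.0, 290.1, 75.7]
eef_rot: [3.111, -0.029, 0.584]
contact_force: [0.3, -0.1, -0.5]
gripper_width: 33.2
```

Run:
```python
from h import *
im=ctrl.get_image('scene')[:,:,::-1]
cv2.imwrite("pics/s9.png",cv2.resize(im[140:240,240:380],None,fx=5,fy=5,interpolation=cv2.INTER_CUBIC))
plan([[587.5,290.5,60,.583]],g=.02,step=40)
```

```text
t 10.95 [585.9 290.   75.7] [ 3.111  -0.0291  0.5837] F [ 0.2 -0.8 -0.6] w 33.2 q [ 0.3   0.76  1.5  -0.03  0.85 -0.27]
1
[[0.02,0.0012,0.0,0.0158,0.04]]
```

View pics/s9.png

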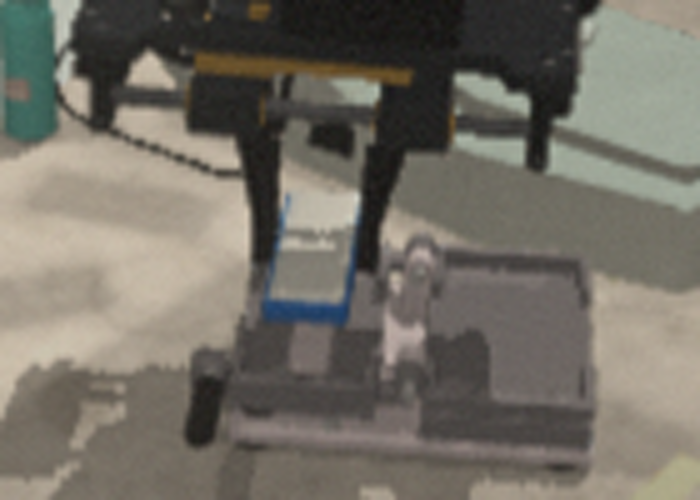

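Emit:
step_arm([
  [[0.02,0.001,0,0.015,0],[0.02,0,0,0.01,0],[0.02,0,0,0,0],[0.02,0,0,0,0]],
])

```text
time: 11.45
eef_pos: [588.2, 290.5, 49.4]
eef_rot: [3.111, -0.03, 0.584]
contact_force: [0.6, 0.7, 0.1]
gripper_width: 33.5
```

Run:
```python
from h import *
im=ctrl.get_image('scene')[:,:,::-1]
cv2.imwrite("pics/s10.png",cv2.resize(im[140:240,240:380],None,fx=5,fy=5,interpolation=cv2.INTER_CUBIC))
st()
```

```text
t 11.50 [588.1 290.5  49.4] [ 3.1109 -0.03    0.5836] F [ 0.9 -0.8 -1. ] w 33.3 q [ 0.3   0.8   1.5  -0.03  0.8  -0.27]
```

View pics/s10.png

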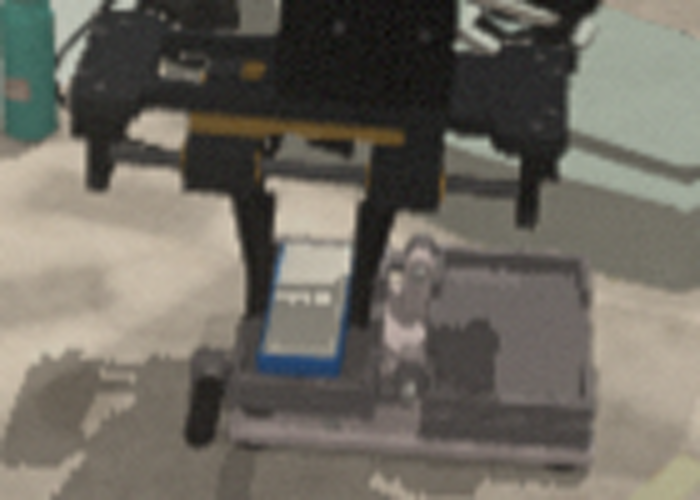

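The mailer is inside the pocket outline but about 3 mm towards the outer wall. I'll shift it 2 mm inward, lower 3.5 mm and check for contact.

Emit:
step_arm([
  [[0.02,-0.002,0,0.0035,0],[0.02,0,0,0,0],[0.02,0,0,0,0]],
])

```text
time: 11.88
eef_pos: [587.0, 289.4, 46.5]
eef_rot: [3.11, -0.031, 0.584]
contact_force: [1.0, 0.6, -0.4]
gripper_width: 33.5
```

Run:
```python
from h import *
im=ctrl.get_image('scene')[:,:,::-1]
cv2.imwrite("pics/s11.png",cv2.resize(im[140:240,240:380],None,fx=5,fy=5,interpolation=cv2.INTER_CUBIC))
st()
```

```text
t 11.93 [586.9 289.4  46.5] [ 3.1105 -0.0313  0.5837] F [-0.7  0.2 -0.3] w 33.5 q [ 0.3   0.8   1.51 -0.03  0.79 -0.27]
```

View pics/s11.png

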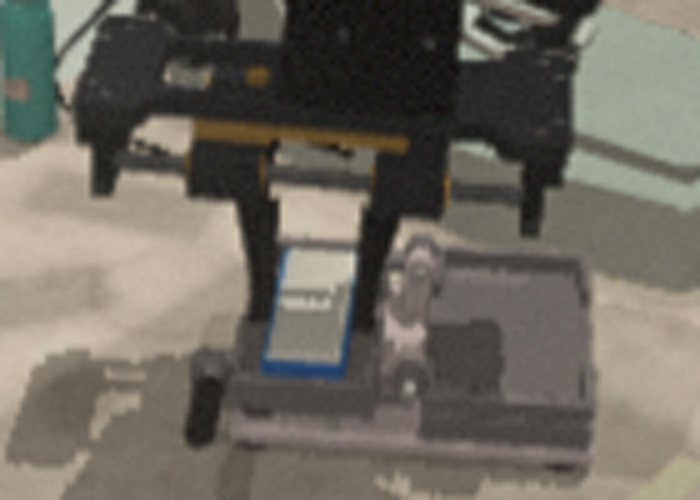

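Inside the pocket now, with its near bottom edge hidden behind the end wall. Lowering another 1.5 mm and releasing to 44 mm only, so the inner finger stays off the fixed half's wall.

Emit:
step_arm([
  [[0.02,0,0,0.0015,0],[0.02,0,0,0,0],[0.044,0,0,0,0],[0.044,0,0,0,0],[0.044,0,0,0,0]],
])

```text
time: 12.55
eef_pos: [587.3, 289.5, 45.4]
eef_rot: [3.11, -0.032, 0.584]
contact_force: [0.1, 0.0, -1.3]
gripper_width: 43.3
```

Run:
```python
from h import *
im=ctrl.get_image('scene')[:,:,::-1]
cv2.imwrite("pics/s12.png",cv2.resize(im[140:240,240:380],None,fx=5,fy=5,interpolation=cv2.INTER_CUBIC))
st()
```

```text
t 12.60 [587.3 289.5  45.4] [ 3.1101 -0.0321  0.5838] F [-0.9 -0.2 -0.5] w 43.7 q [ 0.3   0.8   1.51 -0.03  0.79 -0.27]
```

View pics/s12.png

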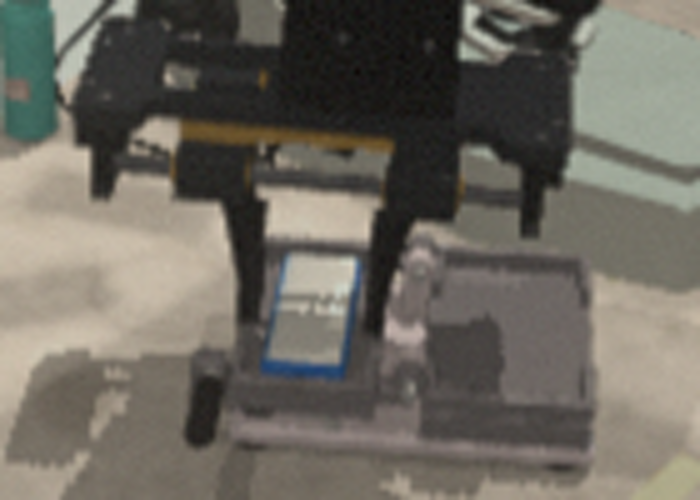

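Released and lying in the pocket. Rising, then going above the handle.

Emit:
step_arm([
  [[0.044,0,0,-0.015,0],[0.044,0,0,-0.025,0],[0.044,0,0,-0.03,0],[0.05,0,0,0,0],[0.05,0,0,0,0]],
])

```text
time: 13.22
eef_pos: [584.2, 290.2, 119.6]
eef_rot: [3.11, -0.033, 0.584]
contact_force: [0.2, 0.2, -0.4]
gripper_width: 49.2
```

Run:
```python
from h import *
ctrl.get_image('scene')
plan([[573,376.5,110,.583]],g=.05,step=30)
```

```text
t 13.28 [584.5 290.4 119.7] [ 3.1097 -0.0338  0.5838] F [0.  0.2 0.1] w 49.6 q [ 0.3   0.7   1.49 -0.03  0.92 -0.27]
3
[[0.05,0.0125,-0.0262,0.0028,0.02],[0.05,0.0125,-0.0262,0.0028,0.02],[0.05,0.0125,-0.0262,0.0028,0.02]]
```

Emit:
step_arm([
  [[0.05,0.0125,-0.026,0.003,0],[0.05,0.0125,-0.026,0.003,0],[0.05,0.0125,-0.026,0.003,0],[0.05,0,0,0,0],[0.05,0,0,0,0]],
])

```text
time: 13.9
eef_pos: [570.9, 375.6, 103.4]
eef_rot: [3.111, -0.024, 0.582]
contact_force: [-0.0, -0.2, -0.1]
gripper_width: 50.0
```

Run:
```python
from h import *
for c in('scene','top'):
    im=ctrl.get_image(c)[:,:,::-1]
    print(c,[(r['score'],r['xyz']) for n in('leaf_grip','mailer_center') for r in ctrl.place_of(c,n)[:2]])
    cv2.imwrite(f"pics/{c}13.png",cv2.resize(im[120:270,220:420],None,fx=4,fy=4,interpolation=cv2.INTER_CUBIC))
plan([[573,376.5,70,.583]],g=.05,step=30)
```

```text
scene [(0.9, [572.7, 379.1, 36.1]), (0.54, [549.6, 265.0, 0.8]), (0.67, [586.2, 288.3, 28.6])]
top []
t 14.20 [571.7 375.6 104.6] [ 3.1108 -0.0262  0.5807] F [ 0.  -0.4  0.5] w 50.1 q [ 0.43  0.75  1.4  -0.03  0.96 -0.13]
2
[[0.05,0.0003,-0.0006,0.0173,-0.07],[0.05,0.0003,-0.0006,0.0173,-0.07]]
```

View pics/scene13.png

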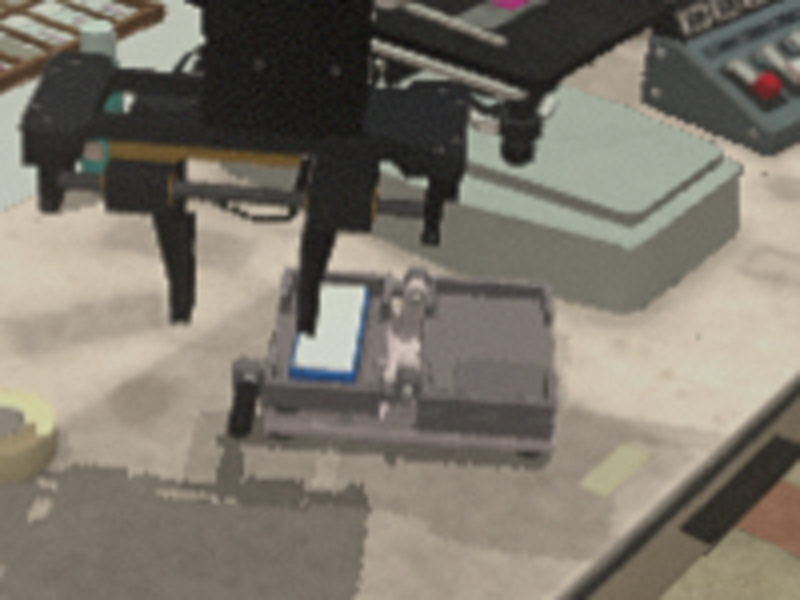

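View pics/top13.png

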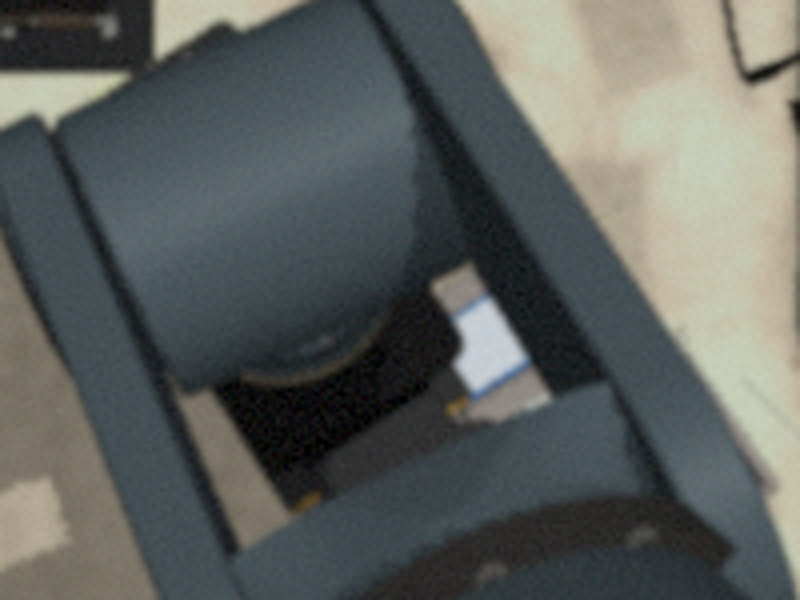

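The mailer sits well inside the leaf pocket, and the detector gives the handle at about (573,379), matching the fit. Descending onto the handle.

Emit:
step_arm([
  [[0.05,0.001,-0.003,0.025,0],[0.05,0,0,0.02,0],[0.05,0,0,0,0],[0.05,0,0,0,0]],
])

```text
time: 14.7
eef_pos: [574.5, 377.2, 59.7]
eef_rot: [3.11, -0.029, 0.579]
contact_force: [0.5, -0.5, -0.3]
gripper_width: 49.8
```

Run:
```python
from h import *
im=ctrl.get_image('scene')[:,:,::-1]
cv2.imwrite("pics/s14.png",cv2.resize(im[140:260,230:390],None,fx=5,fy=5,interpolation=cv2.INTER_CUBIC))
plan([[572.5,377.5,32,.583]],g=.05,step=30)
```

```text
t 14.75 [574.3 377.2  59.8] [ 3.1101 -0.0288  0.579 ] F [-0.2  0.  -0.7] w 50.2 q [ 0.43  0.82  1.41 -0.03  0.88 -0.13]
1
[[0.05,-0.0022,-0.0022,0.0277,-0.23]]
```

View pics/s14.png

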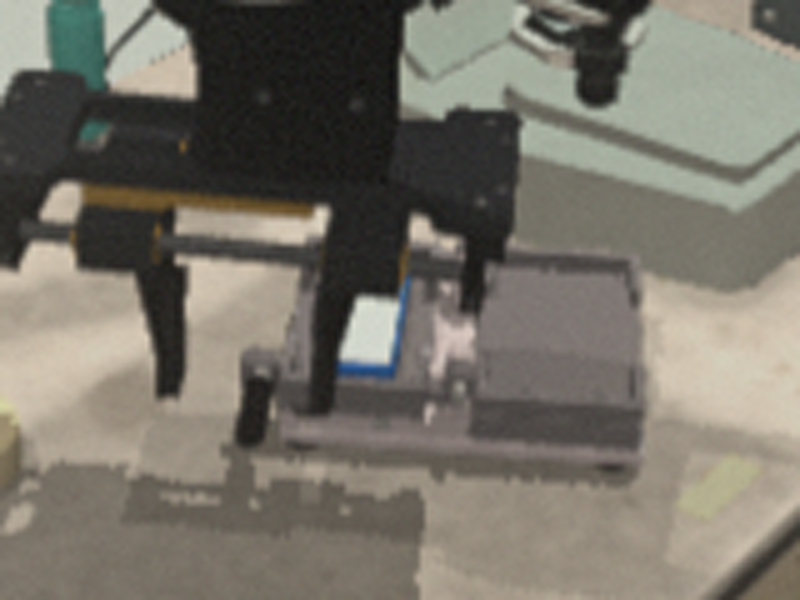

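Fingers straddle the handle rod at (255,410). Lowering to the rod, then closing.

Emit:
step_arm([
  [[0.05,-0.001,-0.001,0.015,0],[0.05,0,0,0.011,0],[0.05,0,0,0,0],[0.0,0,0,0,0],[0.0,0,0,0,0],[0.0,0,0,0,0],[0.0,0,0,0,0],[0.0,0,0,0,0],[0.0,0,0,0,0]],
])

```text
time: 15.88
eef_pos: [572.2, 376.0, 33.4]
eef_rot: [3.11, -0.024, 0.58]
contact_force: [0.5, 0.5, -1.7]
gripper_width: 11.1
```

Run:
```python
from h import *
im=ctrl.get_image('scene')[:,:,::-1]
cv2.imwrite("pics/s15.png",cv2.resize(im[140:260,230:390],None,fx=5,fy=5,interpolation=cv2.INTER_CUBIC))
s=st();M=Rotation.from_euler('xyz',s['eef_rot']).as_matrix();print(M.round(3))
```

```text
t 15.93 [572.3 376.   33.3] [ 3.1096 -0.0243  0.5801] F [-0.7 -0.9  0.8] w 11.2 q [ 0.43  0.85  1.42 -0.04  0.84 -0.12]
[[ 0.836  0.547  0.038]
 [ 0.548 -0.836 -0.013]
 [ 0.024  0.032 -0.999]]
```

View pics/s15.png

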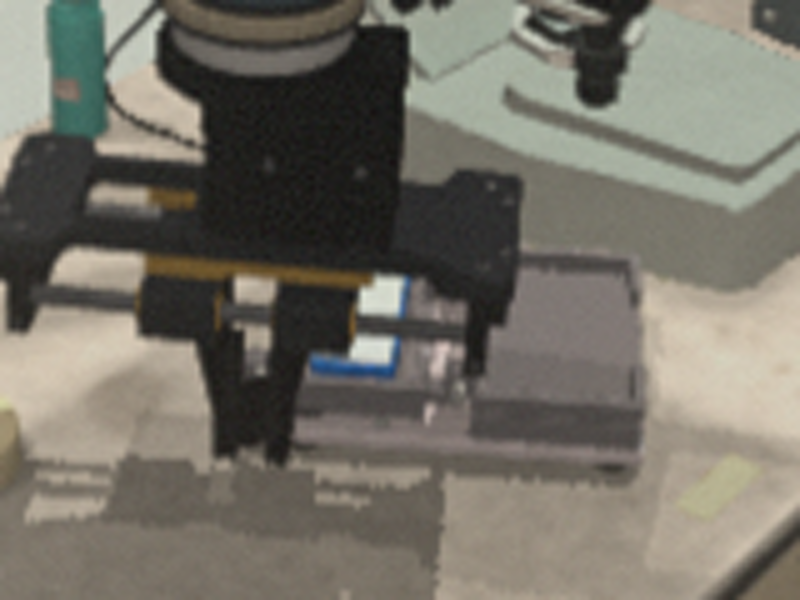

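The rod is gripped (11.2 mm), with the mailer still in the pocket. Planning the arc.

```bash
cat >> h.py <<'E'
C=np.array([572.3,376.0,33.4]);U=np.array([np.sin(.988),np.cos(.988),0]);C=C-78*U
def arc(th1,n):
    s=st();p=s['eef_pos'];d=p-C;th=np.arctan2(d[2],d@U);rad=np.hypot(d[2],d@U)
    print('theta %.1f rad %.1f off %.1f'%(np.degrees(th),rad,d@np.array([U[1],-U[0],0])))
    M=Rotation.from_euler('xyz',s['eef_rot']).as_matrix()
    print('yaw',s['eef_rot'][2].round(3),'tz',M[:,2].round(3))
    q=p;cum=p;rows=[]
    for i in range(1,n+1):
        a=th+(np.radians(th1)-th)*i/n
        t=C+78*(np.cos(a)*U+np.sin(a)*np.array([0,0,1]));v=M.T@(t-q)/1000;q=t
        rows.append([0.0]+[round(float(x),4) for x in v]+[0])
    print(rows)
E
python3 - <<'E'
from h import *
arc(45,5)
E
```

```text
t 15.93 [572.3 376.   33.3] [ 3.1096 -0.0243  0.5801] F [-0.7 -0.9  0.8] w 11.2 q [ 0.43  0.85  1.42 -0.04  0.84 -0.12]
theta -0.0 rad 78.0 off -0.0
yaw 0.58 tz [ 0.038 -0.013 -0.999]
[[0.0, -0.0006, 0.0004, -0.0122, 0], [0.0, -0.0026, 0.0004, -0.012, 0], [0.0, -0.0044, 0.0004, -0.0114, 0], [0.0, -0.0061, 0.0004, -0.0106, 0], [0.0, -0.0077, 0.0003, -0.0095, 0]]
```

Emit:
step_arm([
  [[0.0,-0.0006,0.0004,-0.0122,0],[0.0,-0.0026,0.0004,-0.012,0],[0.0,0,0,0,0]],
])

```text
time: 16.3
eef_pos: [569.3, 374.1, 57.8]
eef_rot: [3.11, -0.025, 0.58]
contact_force: [0.0, -0.4, -2.1]
gripper_width: 11.0
```

Run:
```python
from h import *
arc(60,5)
```

```text
t 16.30 [569.3 374.1  57.8] [ 3.1097 -0.0253  0.5801] F [ 0.  -0.4 -2.1] w 11.0 q [ 0.43  0.81  1.42 -0.04  0.87 -0.13]
theta 18.1 rad 78.3 off -0.0
yaw 0.58 tz [ 0.039 -0.013 -0.999]
[[0.0, -0.0044, 0.0004, -0.0105, 0], [0.0, -0.0056, 0.0003, -0.0099, 0], [0.0, -0.007, 0.0003, -0.009, 0], [0.0, -0.0082, 0.0003, -0.0079, 0], [0.0, -0.0093, 0.0002, -0.0066, 0]]
```

Tracking well, about −2 N. Continuing.

Emit:
step_arm([
  [[0.0,-0.0044,0.0004,-0.0105,0],[0.0,-0.0056,0.0003,-0.01,0],[0.0,-0.007,0.0003,-0.009,0],[0.0,-0.0082,0.0003,-0.008,0],[0.0,0,0,0,0]],
])

```text
time: 16.92
eef_pos: [548.1, 359.8, 98.8]
eef_rot: [3.109, -0.032, 0.58]
contact_force: [0.1, -0.1, -1.4]
gripper_width: 10.9
```

Run:
```python
from h import *
im=ctrl.get_image('scene')[:,:,::-1]
cv2.imwrite("pics/s16.png",cv2.resize(im[120:260,230:390],None,fx=4,fy=4,interpolation=cv2.INTER_CUBIC))
arc(100,5)
```

```text
t 16.98 [548.3 359.9  98.6] [ 3.1091 -0.0324  0.58  ] F [ 0.2 -0.1 -0.3] w 11.3 q [ 0.42  0.73  1.48 -0.03  0.89 -0.14]
theta 53.0 rad 81.6 off 0.2
yaw 0.58 tz [ 0.045 -0.009 -0.999]
[[0.0, -0.0128, -0.0, -0.0043, 0], [0.0, -0.0116, 0.0002, -0.0053, 0], [0.0, -0.0123, 0.0001, -0.0034, 0], [0.0, -0.0127, 0.0001, -0.0013, 0], [0.0, -0.0127, 0.0, 0.0008, 0]]
```

View pics/s16.png

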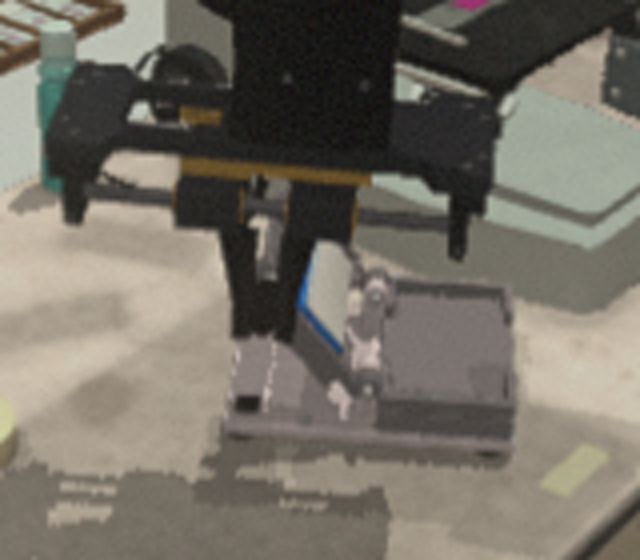

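The leaf is at about 53° with the mailer still in it; the rod has crept about 3 mm towards the fingertips. Continuing with a slight downward correction.

Emit:
step_arm([
  [[0.0,-0.011,0,-0.0045,0],[0.0,-0.0116,0.0001,-0.004,0],[0.0,-0.0123,0.0001,-0.0025,0],[0.0,0,0,0,0]],
])

```text
time: 17.48
eef_pos: [527.8, 346.2, 114.0]
eef_rot: [3.108, -0.061, 0.579]
contact_force: [-0.9, -1.8, -5.2]
gripper_width: 10.8
```

Run:
```python
from h import *
im=ctrl.get_image('scene')[:,:,::-1]
cv2.imwrite("pics/s17.png",cv2.resize(im[100:260,230:390],None,fx=3.7,fy=3.7,interpolation=cv2.INTER_CUBIC))
arc(130,5)
```

```text
t 17.52 [527.9 346.3 113.9] [ 3.1076 -0.0614  0.5793] F [0.8 0.6 1.2] w 10.9 q [ 0.41  0.67  1.57 -0.03  0.84 -0.14]
theta 73.0 rad 84.1 off 0.4
yaw 0.579 tz [ 0.07   0.005 -0.998]
[[0.0, -0.0171, -0.0004, 0.0018, 0], [0.0, -0.0155, 0.0001, -0.0009, 0], [0.0, -0.0153, -0.0, 0.0022, 0], [0.0, -0.0146, -0.0001, 0.0051, 0], [0.0, -0.0133, -0.0002, 0.0079, 0]]
```

View pics/s17.png

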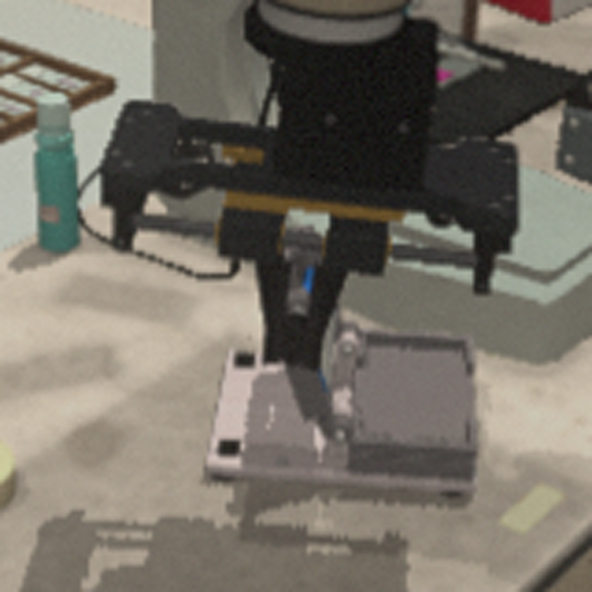

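The leaf is at about 73° with the mailer still in it (blue seen at (308,280)). The tool tilt is about the rod axis, so it is harmless. I'll use fewer, larger rows to limit creep.

Emit:
step_arm([
  [[0.0,-0.02,0,0.002,0],[0.0,-0.02,0,0.002,0],[0.0,0,0,0,0]],
])

```text
time: 17.9
eef_pos: [509.1, 333.7, 116.7]
eef_rot: [3.106, -0.103, 0.578]
contact_force: [0.9, -1.0, -13.3]
gripper_width: 10.9
```

Run:
```python
from h import *
im=ctrl.get_image('scene')[:,:,::-1]
cv2.imwrite("pics/s18.png",cv2.resize(im[100:260,230:390],None,fx=3.7,fy=3.7,interpolation=cv2.INTER_CUBIC))
arc(140,3)
```

```text
t 17.95 [509.3 333.8 116.4] [ 3.1061 -0.1029  0.5779] F [-0.   0.8  3. ] w 11.2 q [ 0.41  0.64  1.65 -0.03  0.74 -0.15]
theta 88.5 rad 83.0 off 0.5
yaw 0.578 tz [ 0.105  0.026 -0.994]
[[0.0, -0.0239, -0.0006, 0.0054, 0], [0.0, -0.0221, -0.0002, 0.0073, 0], [0.0, -0.019, -0.0004, 0.0135, 0]]
```

View pics/s18.png

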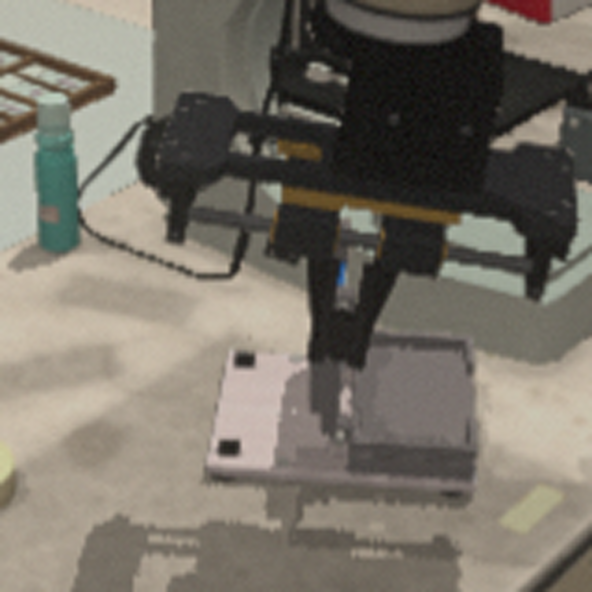

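The leaf is near upright at about 88°. Pinch friction on the turning rod is tilting the tool, so I'll loosen to a cage (16 mm) and push over with that.

Emit:
step_arm([
  [[0.016,0,0,0,0],[0.016,0,0,0.003,0],[0.016,-0.022,0,0.003,0],[0.016,-0.018,0,0.006,0],[0.016,0,0,0,0]],
])

```text
time: 18.58
eef_pos: [478.2, 312.6, 98.8]
eef_rot: [3.107, -0.103, 0.576]
contact_force: [-1.3, -0.5, 0.7]
gripper_width: 16.3
```

Run:
```python
from h import *
im=ctrl.get_image('scene')[:,:,::-1]
cv2.imwrite("pics/s19.png",cv2.resize(im[100:260,230:390],None,fx=3.7,fy=3.7,interpolation=cv2.INTER_CUBIC))
arc(140,2)
```

```text
t 18.62 [479.3 313.1  99.2] [ 3.1064 -0.1046  0.5761] F [ 0.1  0.1 -0.2] w 15.8 q [ 0.39  0.63  1.76 -0.03  0.64 -0.16]
theta 117.5 rad 74.2 off 1.3
yaw 0.576 tz [ 0.107  0.027 -0.994]
[[0.0, -0.015, -0.0014, 0.0034, 0], [0.0, -0.012, -0.0003, 0.0095, 0]]
```

View pics/s19.png

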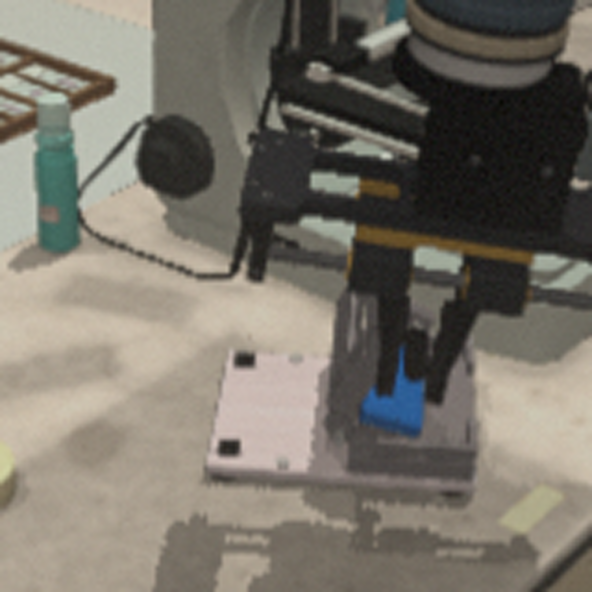

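The leaf is at about 110° and the mailer has tipped into the fixed half, blue base up. The handle at (412,355) is caged between the fingers. Continuing.

Emit:
step_arm([
  [[0.016,-0.014,-0.001,0.004,0],[0.016,-0.012,0,0.01,0],[0.016,0,0,0,0]],
])

```text
time: 19.0
eef_pos: [460.5, 300.8, 82.4]
eef_rot: [3.105, -0.11, 0.576]
contact_force: [0.9, 0.3, -0.0]
gripper_width: 15.9
```

Run:
```python
from h import *
im=ctrl.get_image('scene')[:,:,::-1]
cv2.imwrite("pics/s20.png",cv2.resize(im[100:260,230:390],None,fx=3.7,fy=3.7,interpolation=cv2.INTER_CUBIC))
arc(180,3)
```

```text
t 19.05 [461.  301.1  82.8] [ 3.1053 -0.1106  0.5761] F [ 0.6  0.  -0.4] w 15.9 q [ 0.38  0.64  1.83 -0.03  0.56 -0.17]
theta 138.7 rad 74.8 off 1.3
yaw 0.576 tz [ 0.112  0.03  -0.993]
[[0.0, -0.0144, -0.0016, 0.0117, 0], [0.0, -0.0085, -0.0006, 0.0166, 0], [0.0, -0.0043, -0.0006, 0.0182, 0]]
```

View pics/s20.png

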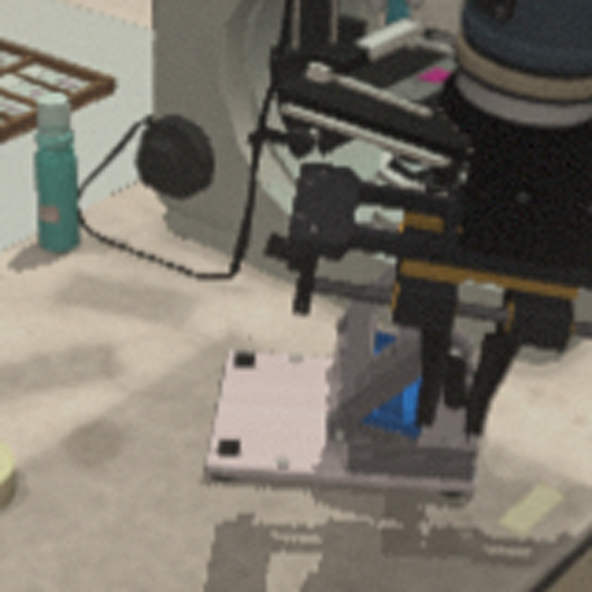

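The mailer lies base up in the fixed half, with the leaf at about 135°. I'll pinch the handle again and bring it down.

Emit:
step_arm([
  [[0.0,0,0,0,0],[0.0,0,0,0,0],[0.0,0,0,0,0],[0.0,-0.011,0,0.0115,0],[0.0,-0.009,0,0.0137,0],[0.0,0,0,0,0]],
])

```text
time: 19.8
eef_pos: [448.8, 293.0, 57.9]
eef_rot: [3.105, -0.117, 0.577]
contact_force: [0.9, -0.8, -1.2]
gripper_width: 10.7
```

Run:
```python
from h import *
im=ctrl.get_image('scene')[:,:,::-1]
cv2.imwrite("pics/s21.png",cv2.resize(im[100:260,230:390],None,fx=3.7,fy=3.7,interpolation=cv2.INTER_CUBIC))
arc(180,2)
```

```text
t 19.85 [448.9 293.   58.2] [ 3.1047 -0.1174  0.5775] F [ 1.1  0.  -1.7] w 10.3 q [ 0.38  0.67  1.88 -0.03  0.47 -0.17]
theta 160.7 rad 74.9 off 1.4
yaw 0.578 tz [ 0.118  0.033 -0.992]
[[0.0, -0.0075, -0.0017, 0.0108, 0], [0.0, -0.0026, -0.0005, 0.0129, 0]]
```

View pics/s21.png

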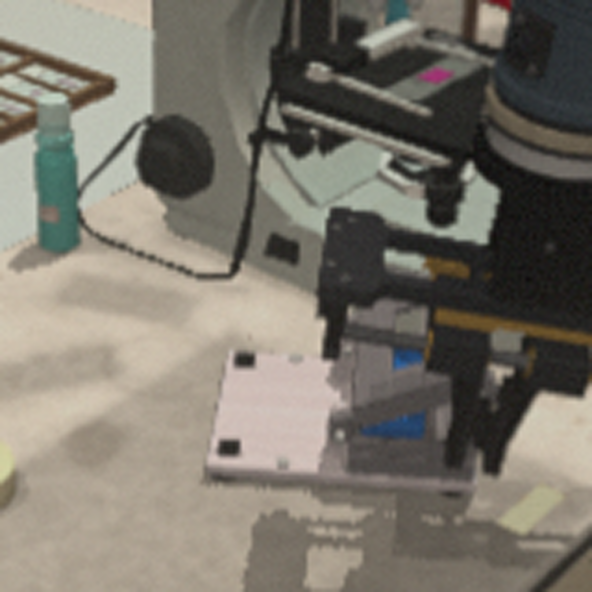

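Emit:
step_arm([
  [[0.0,-0.005,0,0.0105,0],[0.0,-0.0038,0,0.0105,0],[0.0,-0.002,0,0.008,0],[0.0,0,0,0,0]],
])

```text
time: 20.35
eef_pos: [443.7, 289.5, 27.4]
eef_rot: [3.105, -0.121, 0.578]
contact_force: [-1.9, 3.4, 1.5]
gripper_width: 10.0
```

Run:
```python
from h import *
im=ctrl.get_image('scene')[:,:,::-1]
cv2.imwrite("pics/s22.png",cv2.resize(im[140:260,260:400],None,fx=4.5,fy=4.5,interpolation=cv2.INTER_CUBIC))
arc(180,2)
```

```text
t 20.40 [443.8 289.5  27.6] [ 3.1051 -0.1211  0.5776] F [-0.7  4.   0.2] w 9.7 q [ 0.37  0.73  1.9  -0.03  0.38 -0.17]
theta -175.7 rad 77.1 off 1.5
yaw 0.578 tz [ 0.121  0.035 -0.992]
[[0.0, 0.1548, -0.0027, 0.0099, 0], [0.0, -0.1552, 0.0014, -0.0159, 0]]
```

View pics/s22.png

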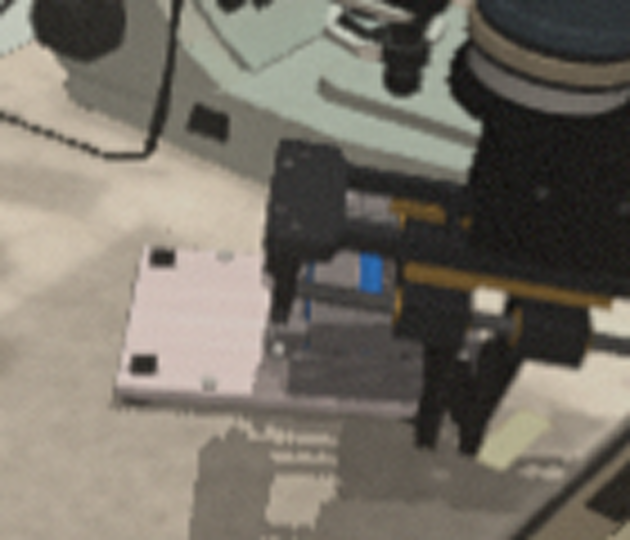

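Nearly shut. Pressing a little further while watching the force.

Emit:
step_arm([
  [[0.0,0,0,0.004,0],[0.0,0,0,0,0]],
])

```text
time: 20.65
eef_pos: [443.8, 289.5, 24.8]
eef_rot: [3.105, -0.121, 0.578]
contact_force: [-1.8, 2.8, 6.3]
gripper_width: 10.1
```

Run:
```python
from h import *
st()
```

```text
t 20.65 [443.8 289.5  24.8] [ 3.105  -0.1208  0.578 ] F [-1.8  2.8  6.3] w 10.1 q [ 0.37  0.74  1.9  -0.03  0.37 -0.17]
```

Contact stiffens at 6 N, which looks like the stop. Releasing, rising and inspecting.

Emit:
step_arm([
  [[0.04,0,0,0,0],[0.04,0,0,0,0],[0.04,0,0,0,0],[0.04,0,0,-0.02,0],[0.04,0,0,-0.03,0],[0.04,0,0,-0.04,0],[0.04,0,0,-0.03,0],[0.04,0,0,0,0]],
])

```text
time: 21.65
eef_pos: [428.4, 282.4, 144.2]
eef_rot: [3.105, -0.112, 0.576]
contact_force: [0.4, -0.1, -0.1]
gripper_width: 39.7
```

Run:
```python
from h import *
st()
im=ctrl.get_image('scene')[:,:,::-1]
cv2.imwrite("pics/s23.png",cv2.resize(im[140:260,260:400],None,fx=5,fy=5,interpolation=cv2.INTER_CUBIC))
print([(r['score'],r['xyz']) for n in('leaf_grip','mailer_center') for r in ctrl.place_of('scene',n)[:2]])
```

```text
t 21.65 [428.4 282.4 144.2] [ 3.1052 -0.1117  0.5758] F [ 0.4 -0.1 -0.1] w 39.7 q [ 0.37  0.49  1.88 -0.02  0.65 -0.18]
[(0.73, [443.9, 291.7, 37.6]), (0.47, [531.2, 251.4, 30.6])]
```

View pics/s23.png

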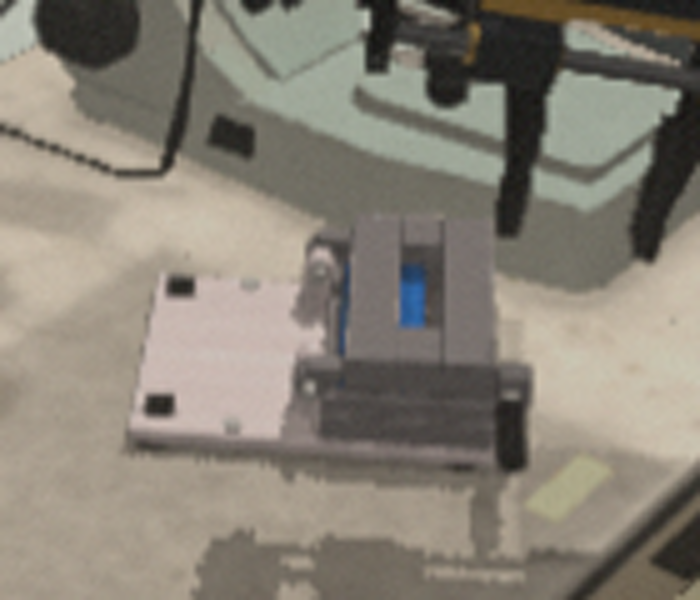

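It looks shut, with the blue base showing through the leaf's window at (412,295). I'll check the closing angle by projecting the handle.

Run:
```python
from h import *
im=cv2.resize(ctrl.get_image('scene')[:,:,::-1][140:260,260:400],None,fx=5,fy=5,interpolation=cv2.INTER_CUBIC)
n=[552,266.5,-.988]
def P(L):return ((proj('scene',T(n,L))-[260,140]+.5)*5)
for th,col in((180,(0,255,0)),(175,(0,255,255)),(170,(0,0,255))):
    a=np.radians(th);y,z=78*np.cos(a),34+78*np.sin(a)
    q=P([[-62,y,z],[-98,y,z]]).astype(int);cv2.line(im,tuple(map(int,q[0])),tuple(map(int,q[1])),col,1);print(th,q.tolist())
# open handle reproj check vs initial picture
print(proj('scene',T(n,[[-62,78,34],[-98,78,34]])))
q=P([[-58,-73,34],[58,-73,34],[58,-5,34],[-58,-5,34]]).astype(int).reshape(-1,1,2);cv2.polylines(im,[q],True,(255,0,255),1)
cv2.imwrite("pics/s24.png",im)
```

```text
180 [[508, 416], [509, 472]]
175 [[509, 402], [510, 457]]
170 [[508, 387], [510, 442]]
[[281.38039303 216.83782592]
 [278.9085531  227.55626808]]
```

View pics/s24.png

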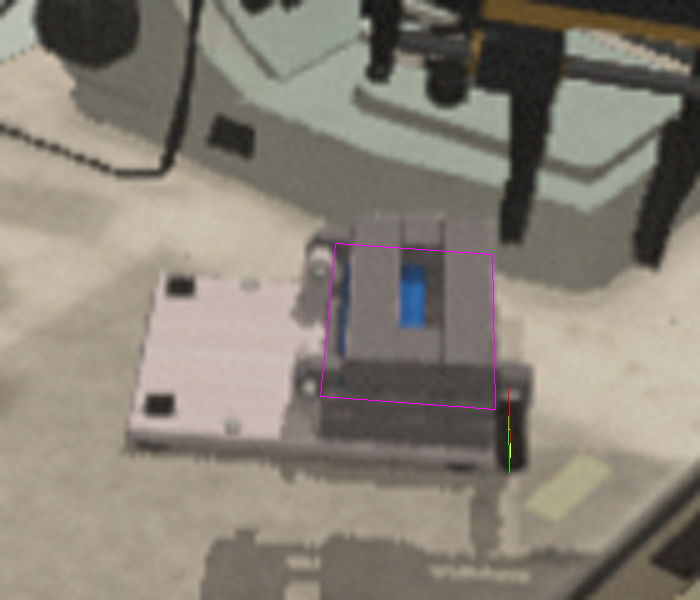

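Between 176° and 180° the image is ambiguous. I'll press the handle down from above with closed fingertips so it's certainly on the stop.

Run:
```python
from h import *
im=ctrl.get_image('scene')[:,:,::-1]
cv2.imwrite("pics/s25.png",cv2.resize(im[185:240,310:370],None,fx=10,fy=10,interpolation=cv2.INTER_CUBIC))
plan([[440.7,288.8,72,.576]],g=0.0,step=40)
```

```text
t 21.90 [426.8 281.8 141.1] [ 3.1066 -0.1051  0.5756] F [-0.1  0.6  0.7] w 40.0 q [ 0.37  0.5   1.88 -0.02  0.65 -0.18]
2
[[0.0,0.0041,-0.0004,0.0352,-0.01],[0.0,0.0041,-0.0004,0.0352,-0.01]]
```

View pics/s25.png

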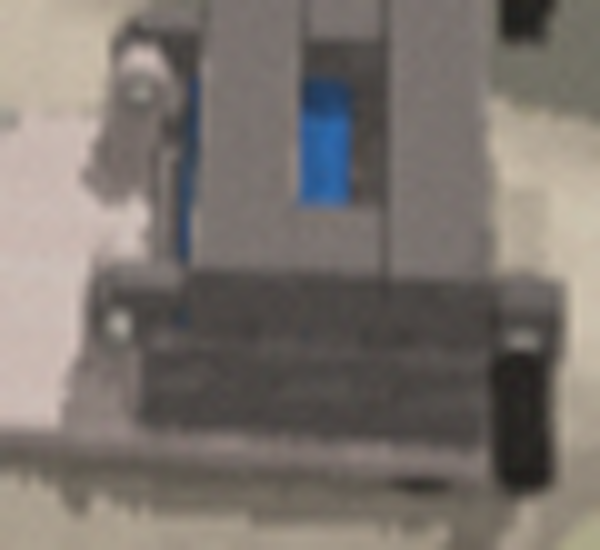

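Run:
```python
from h import *
from scipy.optimize import fsolve
n=[552,266.5,-.988]
def back(px,z):
    return fsolve(lambda a:(proj('scene',T(n,[a[0],a[1],z]))[0]-px),[0,-30])
for name,p in dict(strip_top=(194,80),strip_mid=(188,200),strip_bot=(181,322),win_tl=(305,80),win_br=(348,205),win_edge=(350,150),leafcorner_nearL=(190,272),leafcorner_nearR=(495,285),seamL=(145,348),seamR=(490,355),farL=(205,15)).items():
    px=np.array(p)/10-.05+[310,185]
    print(name,[ (z,back(px,z).round(1).tolist()) for z in(25,35,46,55)])
```

```text
strip_top [(25, [54.2, -11.8]), (35, [38.0, -11.9]), (46, [20.2, -12.0]), (55, [5.6, -12.1])]
strip_mid [(25, [6.5, -12.6]), (35, [-8.7, -12.7]), (46, [-25.6, -12.8]), (55, [-39.3, -12.9])]
strip_bot [(25, [-38.2, -13.2]), (35, [-52.6, -13.3]), (46, [-68.5, -13.4]), (55, [-81.4, -13.5])]
win_tl [(25, [57.4, -35.7]), (35, [41.1, -35.4]), (46, [23.2, -35.0]), (55, [8.6, -34.7])]
win_br [(25, [9.0, -45.8]), (35, [-6.3, -45.3]), (46, [-23.2, -44.7]), (55, [-37.0, -44.2])]
win_edge [(25, [30.4, -45.9]), (35, [14.6, -45.4]), (46, [-2.7, -44.8]), (55, [-16.9, -44.3])]
leafcorner_nearL [(25, [-20.1, -14.2]), (35, [-34.9, -14.3]), (46, [-51.1, -14.3]), (55, [-64.4, -14.4])]
leafcorner_nearR [(25, [-16.8, -76.0]), (35, [-31.6, -74.9]), (46, [-47.9, -73.7]), (55, [-61.3, -72.7])]
seamL [(25, [-48.1, -6.5]), (35, [-62.4, -6.7]), (46, [-78.0, -7.0]), (55, [-90.8, -7.2])]
seamR [(25, [-41.7, -74.7]), (35, [-56.1, -73.6]), (46, [-71.9, -72.5]), (55, [-84.8, -71.5])]
farL [(25, [81.9, -13.0]), (35, [65.2, -13.1]), (46, [46.8, -13.2]), (55, [31.7, -13.3])]
```

The back-projection shows the mailer in the fixed pocket at y≈−11 to −45, hard up against the hinge wall. There the leaf's long wall (−14 to −18) may ride on it (10 mm thick in a 9 mm pocket), leaving the leaf about 3° ajar. I'll press the handle from above to measure its height.

Emit:
step_arm([
  [[0.0,0.004,0,0.035,0],[0.0,0.004,0,0.033,0],[0.0,0,0,0,0],[0.0,0,0,0,0]],
])

```text
time: 22.4
eef_pos: [440.2, 287.6, 70.0]
eef_rot: [3.108, -0.1, 0.575]
contact_force: [-0.3, -0.3, 0.6]
gripper_width: 7.9
```

Run:
```python
from h import *
im=ctrl.get_image('scene')[:,:,::-1]
cv2.imwrite("pics/s26.png",cv2.resize(im[140:260,260:400],None,fx=5,fy=5,interpolation=cv2.INTER_CUBIC))
plan([[440.7,288.8,63,.576]],g=0.0,step=40)
```

```text
t 22.45 [440.2 287.6  70.2] [ 3.1075 -0.1005  0.5752] F [-0.3  0.5  0.3] w 4.7 q [ 0.37  0.65  1.89 -0.03  0.5  -0.18]
1
[[0.0,0.0003,-0.001,0.0073,-0.05]]
```

View pics/s26.png

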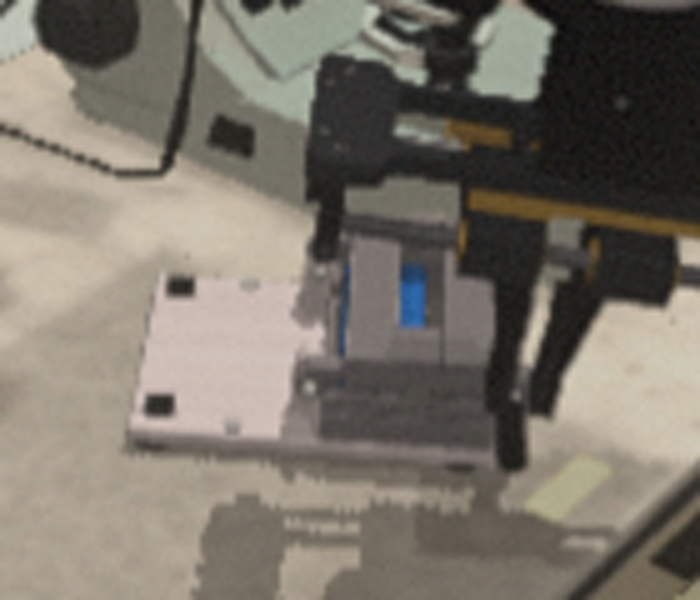

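Emit:
step_arm([
  [[0.0,0,0,0.006,0],[0.0,0,0,0.003,0],[0.0,0,0,0,0]],
])

```text
time: 22.82
eef_pos: [441.8, 288.1, 62.9]
eef_rot: [3.107, -0.104, 0.576]
contact_force: [-0.2, 0.1, -0.7]
gripper_width: 0.4
```

Emit:
step_arm([
  [[0.0,0,0,0.002,0],[0.0,0,0,0,0]],
])

```text
time: 23.08
eef_pos: [442.2, 288.3, 61.3]
eef_rot: [3.107, -0.105, 0.575]
contact_force: [-0.5, -0.4, 0.9]
gripper_width: 0.5
```

Emit:
step_arm([
  [[0.0,0,0,0.002,0],[0.0,0,0,0,0]],
])

```text
time: 23.32
eef_pos: [442.6, 288.4, 59.4]
eef_rot: [3.106, -0.105, 0.575]
contact_force: [-0.5, 0.3, 1.3]
gripper_width: 0.4
```

Emit:
step_arm([
  [[0.0,0,0,0.002,0],[0.0,0,0,0,0]],
])

```text
time: 23.58
eef_pos: [442.5, 288.4, 58.4]
eef_rot: [3.106, -0.105, 0.576]
contact_force: [-1.2, -1.1, 5.4]
gripper_width: 0.6
```

Emit:
step_arm([
  [[0.0,0,0,0.002,0],[0.0,0,0,0,0]],
])

```text
time: 23.82
eef_pos: [442.5, 288.4, 58.1]
eef_rot: [3.106, -0.106, 0.576]
contact_force: [-1.2, -1.2, 6.7]
gripper_width: 0.4
```

Emit:
step_arm([
  [[0.0,0,0,0.002,0],[0.0,0,0,0,0]],
])

```text
time: 24.08
eef_pos: [442.5, 288.4, 58.1]
eef_rot: [3.106, -0.107, 0.576]
contact_force: [-1.8, -0.7, 7.4]
gripper_width: 0.3
```

Contact is rigid with the tip at about 41 mm, against a shut rod top of 40 mm, so it is shut to within about 1°. One firmer press to see whether it yields.

Emit:
step_arm([
  [[0.0,0,0,0.008,0],[0.0,0,0,0.008,0]],
])

```text
time: 24.32
eef_pos: [442.5, 288.6, 55.5]
eef_rot: [3.104, -0.112, 0.578]
contact_force: [-19.9, -9.6, 93.1]
gripper_width: 0.4
```

Run:
```python
from h import *
st()
```

```text
t 24.32 [442.5 288.6  55.5] [ 3.1036 -0.1115  0.5783] F [-19.9  -9.6  93.1] w 0.4 q [ 0.37  0.68  1.89 -0.03  0.46 -0.17]
```

That was firmer than I wanted (93 N, under the limit but close). Backing off.

Emit:
step_arm([
  [[0.0,0,0,-0.008,0],[0.0,0,0,-0.03,0],[0.0,0,0,-0.04,0],[0.0,0,0,-0.04,0],[0.0,0,0,0,0],[0.0,0,0,0,0]],
])

```text
time: 25.08
eef_pos: [428.6, 285.0, 179.8]
eef_rot: [3.102, -0.118, 0.579]
contact_force: [-0.5, -0.3, 1.3]
gripper_width: 0.6
```

Run:
```python
from h import *
st()
im0=ctrl.get_image('scene')[:,:,::-1]
im=cv2.resize(im0[185:240,310:370],None,fx=10,fy=10,interpolation=cv2.INTER_CUBIC)
cv2.imwrite("pics/s27.png",im)
print([(r['score'],r['xyz']) for n in('leaf_grip','mailer_center') for r in ctrl.place_of('scene',n)[:2]])
```

```text
t 25.07 [428.6 285.  179.8] [ 3.1021 -0.1181  0.5787] F [-0.5 -0.3  1.3] w 0.6 q [ 0.38  0.43  1.85 -0.02  0.74 -0.18]
[(0.96, [444.9, 290.8, 37.3]), (0.39, [528.1, 249.7, 31.1]), (0.21, [547.8, 265.4, 1.8])]
```

View pics/s27.png

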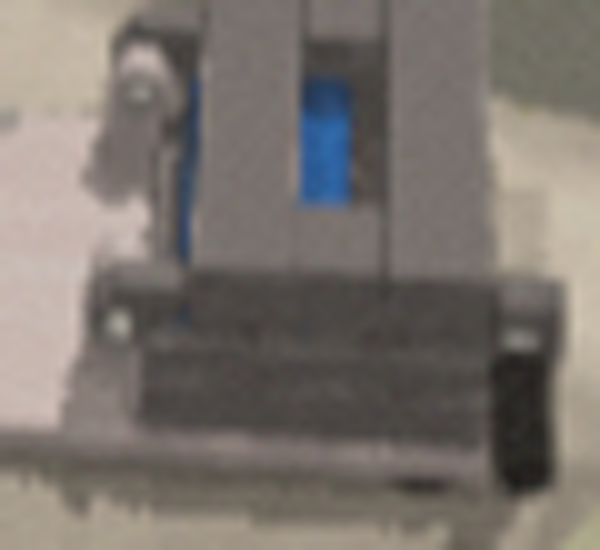

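The picture is identical before and after the hard press, so the leaf is on something rigid. To tell whether that's the stop (rod top 40 mm) or a riding mailer (~45 mm), I'll calibrate the tip height on bare table beside the nest.

Run:
```python
from h import *
plan([[465,415,60,.579]],g=0.0,step=50)
print(proj('top',[[465,415,0]]),proj('scene',[[465,415,0]]))
```

```text
t 25.23 [428.5 284.9 179.1] [ 3.1024 -0.1165  0.5787] F [ 1.  -0.4  0.3] w 0.3 q [ 0.38  0.43  1.85 -0.02  0.74 -0.18]
4
[[0.0,0.0218,-0.0235,0.0316,-0.0],[0.0,0.0218,-0.0235,0.0316,-0.0],[0.0,0.0218,-0.0235,0.0316,-0.0],[0.0,0.0218,-0.0235,0.0316,-0.0]]
[[270.04151947 275.79381424]] [[311.35904988 269.78687806]]
```

Emit:
step_arm([
  [[0.0,0.022,-0.0235,0.0316,0],[0.0,0.022,-0.0235,0.0316,0],[0.0,0.022,-0.0235,0.0316,0],[0.0,0.022,-0.0235,0.03,0],[0.0,0,0,0,0],[0.0,0,0,0,0]],
])

```text
time: 25.98
eef_pos: [464.4, 416.1, 50.2]
eef_rot: [3.102, -0.104, 0.577]
contact_force: [-0.1, 0.5, -0.1]
gripper_width: 0.1
```

Emit:
step_arm([
  [[0.0,0,0,0.025,0],[0.0,0,0,0,0],[0.0,0,0,0,0]],
])

```text
time: 26.35
eef_pos: [467.4, 414.6, 27.4]
eef_rot: [3.102, -0.105, 0.575]
contact_force: [-0.1, 0.2, 0.3]
gripper_width: 0.6
```

Emit:
step_arm([
  [[0.0,0,0,0.006,0],[0.0,0,0,0,0]],
])

```text
time: 26.6
eef_pos: [468.8, 414.7, 23.3]
eef_rot: [3.102, -0.108, 0.574]
contact_force: [0.0, -0.4, -1.0]
gripper_width: 0.4
```

Emit:
step_arm([
  [[0.0,0,0,0.002,0],[0.0,0,0,0,0]],
])

```text
time: 26.85
eef_pos: [469.3, 414.9, 21.8]
eef_rot: [3.102, -0.109, 0.574]
contact_force: [-0.6, -0.5, -0.4]
gripper_width: 0.6
```

Emit:
step_arm([
  [[0.0,0,0,0.002,0],[0.0,0,0,0,0]],
])

```text
time: 27.1
eef_pos: [469.5, 415.1, 19.7]
eef_rot: [3.102, -0.109, 0.574]
contact_force: [0.3, -0.2, -0.5]
gripper_width: 0.3
```

Emit:
step_arm([
  [[0.0,0,0,0.002,0],[0.0,0,0,0,0]],
])

```text
time: 27.35
eef_pos: [469.9, 415.3, 18.1]
eef_rot: [3.102, -0.11, 0.574]
contact_force: [-1.0, -0.3, 1.9]
gripper_width: 0.5
```

The table touch comes at TCP z≈18.1, and the handle press at 58.1–58.4. That puts the rod top at 40–41.5 mm, where fully shut is 40 mm, so the leaf is on its stop. Withdrawing for a final look.

Emit:
step_arm([
  [[0.0,0,0,-0.02,0],[0.0,0,0,-0.04,0],[0.0,0,0,-0.05,0],[0.0,0,0,-0.05,0],[0.0,0,0,-0.03,0],[0.0,0,0,0,0],[0.0,0,0,0,0]],
])

```text
time: 28.22
eef_pos: [446.9, 410.2, 217.6]
eef_rot: [3.102, -0.113, 0.575]
contact_force: [0.1, -1.1, -0.8]
gripper_width: 0.4
```

Run:
```python
from h import *
st()
cv2.imwrite("pics/s28.png",ctrl.get_image('scene')[:,:,::-1])
```

```text
t 28.23 [446.9 410.2 217.6] [ 3.102  -0.1132  0.5745] F [ 0.1 -1.1 -0.8] w 0.4 q [ 0.58  0.49  1.58 -0.05  0.96  0.03]
```

View pics/s28.png

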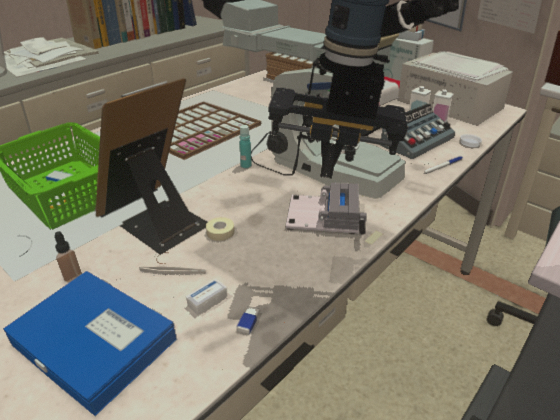

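The nest is shut at (343,205), the blue base shows through the window, the arm is clear, and everything else is undisturbed.

```bash
python3 -c "
from bench import ctrl
print(ctrl.close_job())"
```

```text
the job is handed in; nothing more can be done
None
```

The mailer is base up in the fixed half of the nest, with the swinging half shut over it. I handed the job in at about 28 s, with the arm raised clear and touching nothing. I laid the mailer lid up in the open half's pocket, lengthwise along the hinge. Then I swung that half over by its handle and let go.

**Last checks**
- **Mailer:** the blue base shows through the leaf's window. It lies inside the fixed pocket, close to the hinge-side wall.
- **Shut:** I pressed the handle from above with closed fingertips and used a touch on the bare table as the height reference. The top of the rod came out at about 40–41.5 mm; fully shut is 40 mm.
- **Disagreement:** measurements from the images put the leaf 1–3° short of fully shut, which is within their error. I trusted the touch measurement.

**What went less well**
- One of those presses reached 93 N at the wrist, closer to the 120 N limit than I meant. Pictures before and after it look the same.
- The tool tilted about 6° during the swing. It caused no trouble that I could see.

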